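# Fit the missing leg to a turned stool

### The job

Fit the missing third leg to the upside-down stool: turn the revolving rack until the dark walnut leg comes out from under the shelf to the front, and lift that leg out of its bay. Set its tenon into the empty slanted socket and screw it in clockwise until it begins to bind with its shoulder down on the socket, stopping with its mortise facing the middle of the stool like those of the other two legs, and let go. Leave the ash legs standing in the rack and everything else on the bench where it is.

Things in the scene. Friction and masses are not known exactly. Their poses are not given: they have to be found in the camera images.
- walnut_leg: the dark walnut turned leg, loose, 158 mm long, 70 to 115 g, upright at first in one of the two bays under the shelf, turned any way. Origin: on its axis at the shoulder plane; +z runs along the axis to the foot (end at z = 122 mm, a pencil line on it points to the mortise side); +x is the mortise side. Shoulder flange 50 mm across, 7 mm thick; waist about 30 mm across. Gripped by two flats it may swing a little.
- walnut_leg_pommel (a point): middle of the walnut leg's square pommel, the place to grip: 34 x 34 mm, 40 mm long (z = 66 to 106 mm), flats square to the leg's x and y; beyond it only the foot, 32 to 25 mm across and 16 mm long. Axes as the leg's.
- walnut_leg_mortise (a point): the middle of the walnut leg's mortise, a dark slot 11 x 26 mm on the +x flat of the pommel, 17 mm from the axis and 86 mm from the shoulder
- walnut_leg_lugs (a point): point on the leg's axis between its two thread lugs, 17 mm below the shoulder: rounded ridges on the +x and -x sides of the tenon, 39 mm across over both crests, each about 13 mm wide. The tenon is 27.6 mm across and 36 mm long, its tip tapering to 18 mm.
- socket: the stool's empty cast socket, outside 52 mm, slanted 26 degrees from vertical, leaning outward to the robot's side. Origin: centre of its mouth, 74 mm above the bench; +z points out along its axis; +x, in the plane of the mouth, to the middle of the stool. When home, the leg's axes match these: shoulder on the mouth, mortise to +x. The leg screws in clockwise seen from outside.
- socket_gap (a point): one of the two gaps in the mouth where the lugs enter: 80 degrees (1.40 rad) anticlockwise of the socket's +x seen from outside; the other is opposite. Each takes a lug within about 10 degrees. So the leg enters with its mortise 80 degrees anticlockwise of its final direction, and drops until its lugs meet the thread, shoulder about 5 mm off the mouth.
- socket_bottom (a point): on the socket's axis 40 mm inside. Two-start right-hand thread, flights 31 mm across inside, about 1.5 mm play round the tenon: turning clockwise the leg sinks 5 mm per rad; the shoulder is down after about 55 of the 80 degrees, it starts to bind in the last 10 or so, and is driven against a stop 20 degrees past the right place. Left at the right angle it stays by friction.
- stool: the stool's round walnut seat, 270 mm across, 26 mm thick, upside down and held by two steel holdfasts (106 mm high, 180 mm from the middle on its +y and -y sides); fixed. Origin: centre of the face on the bench, z up; -x points to the empty socket, 85 mm from the middle. Two fitted legs stand at 120 degrees either side, leaning outward 26 degrees, their ends about 185 mm above the bench.
- rack: revolving rack: wooden disc 288 mm across, centre post 22 mm thick and four cups that hold the legs by their tenons, 110 mm from the axis, midway between the rack's +-x and +-y; cup rims, where the shoulders rest, 68 mm above the bench; a standing leg ends at 190 mm. Origin: on the axis at bench level, z up. It turns either way without limit (friction 0.08 N m) and stays where it is left.
- rack_handle (a point): the middle of the T-handle on top of the rack's post, 250 mm above the bench: a pale wooden bar 66 mm long (along the rack's x), 16 mm wide (along its y), 22 mm high; axes as the rack's
- shelf_unit: the fixed wooden unit that the rack stands in. Origin: on the rack's axis at bench level, z up; -x is its open front, +x its back board, 200 mm behind the axis and 300 mm high
- shelf_edge (a point): middle of the lower front edge of the unit's shelf, 35 mm behind the rack's axis, 202 mm up; the shelf, of slats 20 mm wide and 18 mm apart, 340 mm long and 12 mm thick, runs from here back to the board. A leg under it has 12 mm of headroom and cannot be lifted out. Jars and a box stand on it from 145 mm behind the axis, up to 272 mm high. Axes as the unit's.
- ash_leg_1: a pale ash leg of the same shape and size, standing in another bay of the rack; origin and axes as the walnut leg's. Not to be taken out.
- ash_leg_2: a pale ash leg of the same shape and size, standing in another bay of the rack; origin and axes as the walnut leg's. Not to be taken out.
- ash_leg_3: a pale ash leg of the same shape and size, standing in another bay of the rack; origin and axes as the walnut leg's. Not to be taken out.
- mallet: bystander: turned carver's mallet standing on its head, 74 mm across, 192 mm high; origin at the bench under its middle, z up
- glue: bystander: yellow glue bottle, 52 mm across, 130 mm high; origin at the bench under its middle, z up
- gouge: bystander: gouge lying flat, about 265 mm long, handle to -x; origin at the bench under its middle, z up
- square: bystander: try square lying flat, stock 120 mm along y, blade 150 mm along x; origin at the bench under its middle, z up
- plane: bystander: small block plane, 150 x 45 mm, about 50 mm high; origin at the bench under its middle, z up
- offcut: bystander: walnut offcut, 110 x 50 x 32 mm; origin at the bench under its middle, z up
There are look-alikes about, which are no part of the job. What is shaped like the walnut_leg but purple is not meant.

How it is judged:
By the outcome, as a careful person would: the job done as asked, in the order asked, and still so for the second after the job is handed in, with the robot touching nothing.
It also fails if it takes over 72 s, if anything falls off the work surface, if the arm or the gripper's body presses on something with over 40 N, if the wrist force passes 120 N, or if a joint passes its speed limit or range.

### The arm

A 7-joint arm with a two-finger parallel gripper is mounted at the origin on the work surface. World frame = base frame: x ahead of the robot, y to its left, z up, the work surface at z = 0. Lengths are in m, angles in degrees, forces in N, time in s.
With the tool pointing down it reaches from about 0.4 to 0.875 m from the base axis. Payload 6.5 kg.
Tool frame: the origin (TCP) lies on the centre line of the jaws, within the pads' length; the fingertips stand 17 mm ahead of it and the grasp point (between the pads) lies 2 mm behind it; y points along the fingers, z is the direction in which the jaws open and shut, and the axes are right-handed (so a half turn about y gives the same grasp; the last joint's range is limited). The gripper opens to 85 mm and grips with 20 to 120 N. Pads are 22 mm wide; open, the fingers measure 114 mm over their backs; the gripper's body (76 mm by 85 mm) begins 54 mm behind the grasp point. The pads swing forward as they close: fully open they stand 13 mm farther back than shut.
Start: joints at [-72.376, 30.733, -0.252, 88.115, 0.149, 61.152, -4.079], TCP at [0.237, 0.605, 0.248] pointing down, gripper open.
Joint ranges: [-154.64, 154.64], [-21.42, 123.67], [-72.66, 72.17], [13.99, 137.28], [-74.86, 254.86], [10.95, 109.41], [-158.01, 158.01]. Speed limits (degrees/s): [136.94, 136.94, 180, 180, 180, 180, 180].

### API

Orientations are given as a 3x3 rotation matrix whose columns are the frame's x, y, z axes.
In Python, from cell import sense, camera, close_job gives the robot as it stands.
- The arm moves only by the tool apply_moves, never from a script. Its argument "moves" is a list of rows, each a list of 5 numbers: the finger opening in mm, from 0 to 85.4, then the shift along the world's x, y, z in mm, then the turn about the world's z in degrees. A call has 1 to 20 rows; each row is the pose to reach, as a shift and turn from the pose commanded when the call began; what a row does not reach only later rows make up. A row lasts 1/12 s, in which the tool goes at most 41.7 mm and 7.16 degrees, less where a joint would pass 70% of its speed; a pose out of reach is approached as far as the arm can. A call with a gripper value outside its range is refused whole. The fingers move at their own pace and stop on an object; the grip force is fixed at half the most. Time passes only in rows, so rows that repeat a pose let the fingers close. It gives the time, the measured TCP pose, the force and the opening at its end, in the units of the state.
- sense(): the state, without advancing time (a new reading comes with each control period).
- camera(name): name is "scene" or "top"; returns a dict with "img" (420x560x3 uint8, red, green, blue), "camera_matrix" (3x3 intrinsics, pixels), "xyz" and "orientation" of the camera in the world. Camera axes: x right, y up, looking along -z (the intrinsics and any distortion apply to the point x, -y, -z); pixel columns grow to the right and rows downward; lengths in m; the calibration is good to about 2 mm. A picture is of the moment at which its call begins. There is no depth.
- close_job(): hands the job in, once; it reports no verdict.
The state is a dict: "time_s": time; "joint_positions": joint angles; "joint_velocities": joint speeds; "effort": joint torques, N m; "ee_pos": TCP position; "eef_rot": TCP orientation; "wrist_force": force on the tool from outside, world axes, zero at the start; "torque": the same for the moment, N m; "grip_width": finger opening in m.
Only numpy, scipy, OpenCV 4.12 (cv2) and the standard library are available. Lean on these libraries where they do the work, as an engineer would, in place of code of your own. Each camera call takes 0.05 s, during which the arm holds its last target.

## Working session

There is one attempt and no reset: what is moved stays moved. The work goes in short steps, Python scripts to look and compute and a tool call to move; the robot and the scene stay as the last step left them, time stands still between calls to the robot, and variables do not carry over. Pictures are saved under pics/ and viewed, and the job is handed in when it is done.

Besides the shell and the picture viewer there is one more tool, called after "Emit:" by a JSON object that holds its "name" and its "arguments". apply_moves: Moves the arm, as the interface text tells. Its arguments: {"type":"object","properties":{"moves":{"type":"array","items":{"type":"array","items":{"type":"number"}}}},"required":["moves"]}

```bash
ls; mkdir -p pics; cat > h.py <<'E'
import numpy as np, cv2
from cell import sense, camera, close_job
def snap(name,fn):
    c=camera(name); im=c["img"]; cv2.imwrite(f"pics/{fn}.png",im[:,:,::-1]); np.savez(f"pics/{fn}.npz",img=im,K=c["camera_matrix"],p=c["xyz"],R=c["orientation"],**{k:v for k,v in c.items() if k not in("img","camera_matrix","xyz","orientation")}); return c
E
python3 - <<'E'
from h import *
for n in("scene","top"):
    c=snap(n,n+"0"); print({k:v for k,v in c.items() if k!="img"})
s=sense(); print(s)
E
```

```text
pics
{'camera_matrix': array([[441.69852361,   0.        , 277.03964554],
       [  0.        , 441.69852361, 214.37119259],
       [  0.        ,   0.        ,   1.        ]]), 'xyz': array([1.63434204, 0.20528887, 0.97947621]), 'orientation': array([[-0.13678393, -0.60088102,  0.78754819],
       [ 0.99059475, -0.08016626,  0.11088471],
       [-0.00349372,  0.79530835,  0.60619504]])}
{'camera_matrix': array([[474.17035776,   0.        , 282.69779616],
       [  0.        , 474.17035776, 218.0448101 ],
       [  0.        ,   0.        ,   1.        ]]), 'xyz': array([0.35136452, 0.06906561, 1.58591725]), 'orientation': array([[ 0.02717033,  0.98777374, -0.15350833],
       [-0.99948616,  0.02945662,  0.01263847],
       [ 0.01700579,  0.15308606,  0.98806653]])}
{'time_s': 0.1, 'joint_positions': array([-72.37690292,  30.77371739,  -0.25286806,  88.16582501,
         0.14968088,  61.1514899 ,  -4.07751416]), 'joint_velocities': array([-0.02409833, -0.08557628,  0.0291697 , -0.14880757,  0.10344589,
        0.07238732, -0.04227399]), 'effort': array([ 2.14866792e-03, -5.84571254e+01,  1.05148774e+00, -2.59774286e+01,
        1.26168292e-02,  4.66392012e-03,  4.58518130e-06]), 'ee_pos': array([0.23716903, 0.60459854, 0.24748921]), 'eef_rot': array([[ 9.30986280e-01, -4.44814928e-04,  3.65053898e-01],
       [-3.65054142e-01, -1.51960711e-03,  9.30985050e-01],
       [ 1.40622452e-04, -9.99998746e-01, -1.57711491e-03]]), 'wrist_force': array([-0.65399777,  0.91945822,  0.18281701]), 'torque': array([-0.0285237 ,  0.03587636, -0.00470067]), 'grip_width': 0.08527584356495048}
```

View pics/scene0.png

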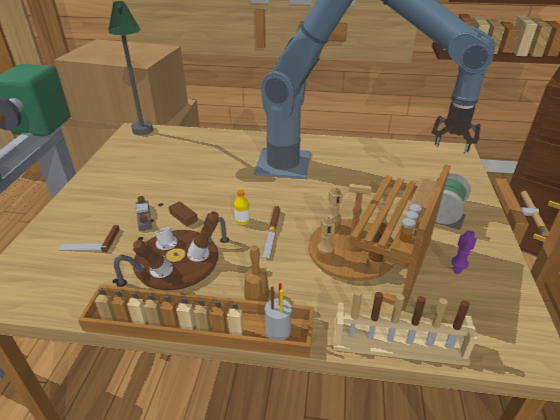

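View pics/top0.png

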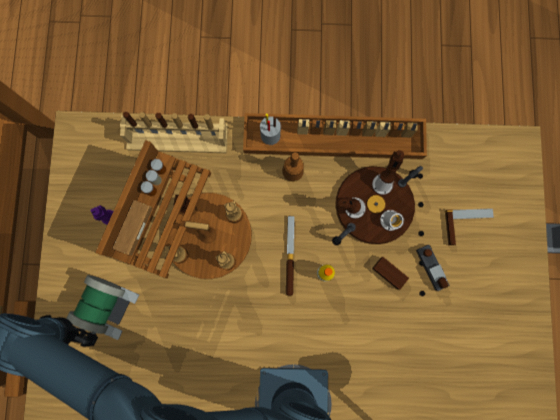

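```bash
cat >> h.py <<'E'
def crop(fn,x0,y0,x1,y1,out,s=None):
    im=cv2.imread(f"pics/{fn}.png")[y0:y1,x0:x1]
    s=s or min(800/(x1-x0),600/(y1-y0)); s=int(s)
    im=cv2.resize(im,None,fx=s,fy=s,interpolation=cv2.INTER_CUBIC)
    # ticks
    for x in range((x0//10+1)*10,x1,10):
        cv2.line(im,((x-x0)*s,0),((x-x0)*s,10 if x%50 else 22),(0,255,0),1)
        if x%50==0: cv2.putText(im,str(x),((x-x0)*s+2,22),0,.4,(0,255,0),1)
    for y in range((y0//10+1)*10,y1,10):
        cv2.line(im,(0,(y-y0)*s),(10 if y%50 else 22,(y-y0)*s),(0,255,0),1)
        if y%50==0: cv2.putText(im,str(y),(2,(y-y0)*s-2),0,.4,(0,255,0),1)
    cv2.imwrite(f"pics/{out}.png",im)
def L(fn): return np.load(f"pics/{fn}.npz")
def ray(d,u,v):
    K=d["K"];R=d["R"]
    c=np.array([(u-K[0,2])/K[0,0],-(v-K[1,2])/K[1,1],-1.])
    r=R@c; return d["p"],r/np.linalg.norm(r)
def onz(d,u,v,z):
    p,r=ray(d,u,v); return p+r*(z-p[2])/r[2]
def proj(d,X):
    X=np.atleast_2d(X); c=(X-d["p"])@d["R"]; K=d["K"]
    return np.stack([K[0,0]*c[:,0]/-c[:,2]+K[0,2],K[1,1]*-c[:,1]/-c[:,2]+K[1,2]],1)
def tri(*obs):
    A=np.zeros((3,3));b=np.zeros(3)
    for d,u,v in obs:
        p,r=ray(d,u,v);P=np.eye(3)-np.outer(r,r);A+=P;b+=P@p
    X=np.linalg.solve(A,b); return X,[np.round(proj(d,X)[0]-[u,v],1) for d,u,v in obs]
E
python3 -c "
from h import *
crop('top0',95,135,265,285,'t_rack'); crop('top0',325,145,435,255,'t_stool')
crop('scene0',300,165,480,300,'s_rack'); crop('scene0',105,195,245,300,'s_stool')"
```

```text
(no output)
```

View pics/t_rack.png

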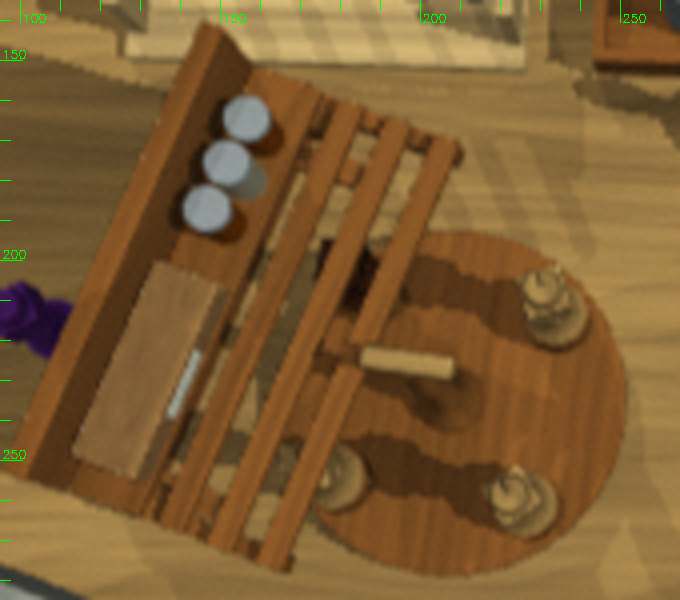

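View pics/t_stool.png

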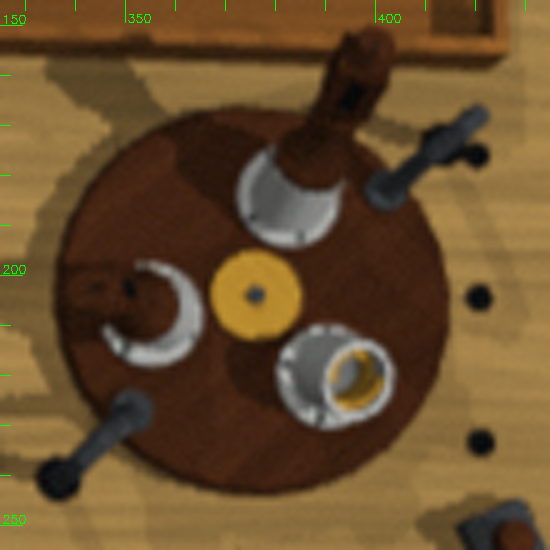

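View pics/s_rack.png

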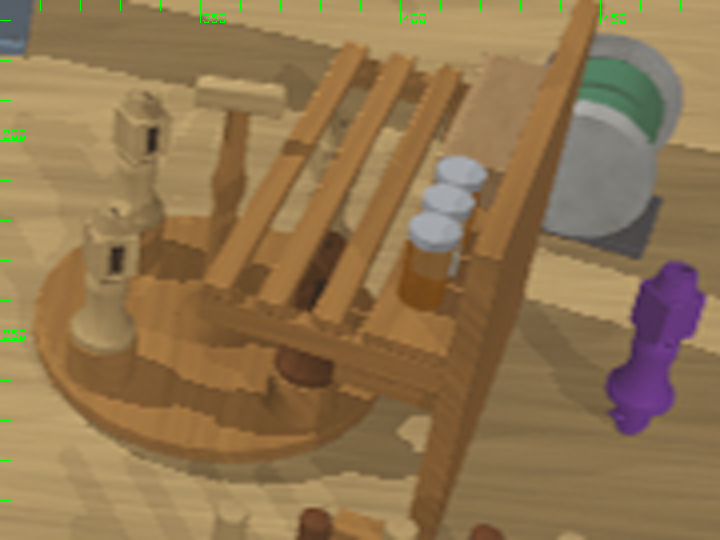

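View pics/s_stool.png

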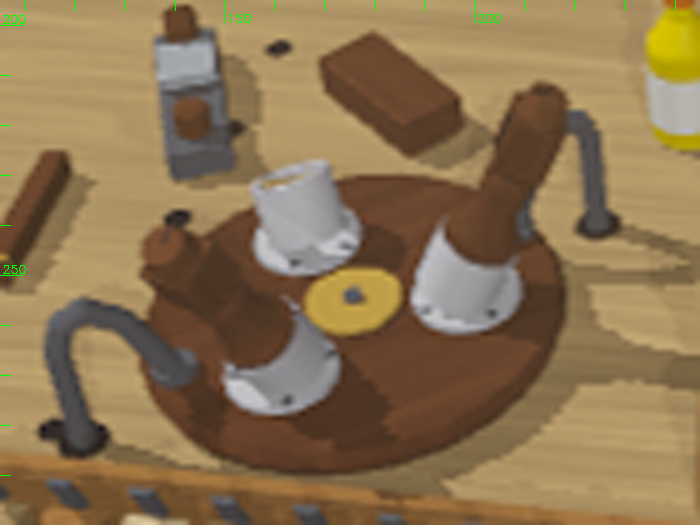

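```bash
python3 - <<'E'
from h import *
t=L('top0');s=L('scene0')
print('handle z.261',onz(t,95+409/4,135+361/4,.261),'scene',onz(s,300+242/4,165+92/4,.255), tri((t,95+409/4,135+363/4),(s,300+242/4,165+97/4)))
a=onz(t,95+362/4,135+357/4,.261);b=onz(t,95+455/4,135+366/4,.261);print('bar len',np.linalg.norm(a-b),np.degrees(np.arctan2(*(a-b)[1::-1])))
# disc ellipse: right edge etc
for n,(u,v) in dict(f1=(546,285),f2=(515,495),hid=(325,470)).items():
    print(n,onz(t,95+u/4,135+v/4,.190))
# shelf front edge ends, top face z=.214
a=onz(t,95+455/4,135+150/4,.214);b=onz(t,95+285/4,135+565/4,.214);print('shelf',a,b,np.linalg.norm(a-b),np.degrees(np.arctan2(*(a-b)[1::-1])))
# back board top z .3
a=onz(t,95+205/4,135+25/4,.3);b=onz(t,95+15/4,135+475/4,.3);print('board',a,b,np.linalg.norm(a-b),np.degrees(np.arctan2(*(a-b)[1::-1])))
print('walnut seen', onz(t,95+350/4,135+265/4,.17), onz(s,300+320/4,165+370/4,.07))
# stool
def T(u,v,z): return onz(t,325+u/5,145+v/5,z)
def S(u,v,z): return onz(s,105+u/5,195+v/5,z)
print('stool ctr', T(255,295,.03),S(353,298,.03))
print('mouth', T(362,376,.074), S(290,178,.074))
print('mouth tri',tri((t,325+360/5,145+376/5),(s,105+291/5,195+179/5)))
for n,(u,v) in dict(L=(57,300),R=(448,300),Tt=(252,107),B=(255,492)).items(): print(n,T(u,v,.026))
E
```

```text
handle z.261 [0.52954259 0.29181889 0.261     ] scene [0.53440297 0.29789939 0.255     ] (array([0.52995241, 0.29643833, 0.24725595]), [array([-0.8, -0. ]), array([-0.8,  0.1])])
bar len 0.06566952750272817 86.11028462548943
f1 [0.59930028 0.20498062 0.19      ]
f2 [0.44226486 0.22083739 0.19      ]
hid [0.45662536 0.36077025 0.19      ]
shelf [0.69454719 0.27437605 0.214     ] [0.38608185 0.3800795  0.214     ] 0.32607374982725834 -18.91532093246898
board [0.75734921 0.44062297 0.3       ] [0.43902068 0.54560835 0.3       ] 0.3351939441421343 -18.25265910265725
walnut seen [0.61373881 0.35563801 0.17      ] [0.623785   0.37512057 0.07      ]
stool ctr [ 0.64996815 -0.26179653  0.03      ] [ 0.6518351  -0.25847816  0.03      ]
mouth [ 0.59027319 -0.32179143  0.074     ] [ 0.59238217 -0.31371846  0.074     ]
mouth tri (array([ 0.5897903 , -0.3179013 ,  0.07123421]), [array([-1. ,  0.2]), array([-1. , -0.2])])
L [ 0.64329024 -0.12955223  0.026     ]
R [ 0.65126532 -0.39273209  0.026     ]
Tt [ 0.78064144 -0.26099751  0.026     ]
B [ 0.5179531  -0.26224286  0.026     ]
```

```bash
python3 - <<'E'
from h import *
t=L('top0');s=L('scene0')
for d,(x0,y0,x1,y1),nm in((t,(182,218,212,234),'t'),(s,(345,180,375,198),'s')):
    im=d['img'][y0:y1,x0:x1]; hsv=cv2.cvtColor(im,cv2.COLOR_RGB2HSV)
    m=(hsv[...,2]>150)&(hsv[...,1]<140)
    print(nm); 
    for r in m.astype(int): print(''.join('.#'[k] for k in r))
    n,l,st,c=cv2.connectedComponentsWithStats(m.astype(np.uint8)); i=1+np.argmax(st[1:,4]); print(c[i]+[x0,y0],st[i])
    print(cv2.minAreaRect(np.argwhere(l==i)[:,::-1].astype(np.float32)))
E
```

```text
t
..............................
..............................
..............................
..............................
.....#........................
....#..#.....#................
......#.#....###.###..........
......#..#..#.#.....#..###....
................##..###.#.....
.......................##.....
..............................
..............................
..............................
..............................
..............................
..............................
[203.53846154 225.38461538] [17  6  9  4 13]
((20.83783721923828, 7.472972869873047), (8.055550575256348, 2.3015859127044678), 9.462322235107422)
s
..............................
..............................
..............................
..............................
....########..................
....###############...........
##..######################....
####....##################....
####............##########....
####..##...............###....
####........####..............
####...............######.....
##########................##..
###########..............#####
###########......######..#####
###########.......############
###########......############.
###########......############.
[354.01226994 189.87116564] [  0   4  26  14 163]
((12.5, 10.5), (13.0, 25.0), 90.0)
```

```bash
python3 - <<'E'
from h import *
t=L('top0');s=L('scene0')
print(onz(s,360,186.8,.261))
for d,(x0,y0,x1,y1) in((t,(182,216,214,236)),(s,(344,180,376,198))):
    im=d['img'][y0:y1,x0:x1]; hsv=cv2.cvtColor(im,cv2.COLOR_RGB2HSV)
    m=((hsv[...,2]>120)&(hsv[...,1]<150)); 
    for r in im.astype(int).sum(2)//3: print(' '.join('%3d'%k for k in r))
E
for c in "t 0.53,0.294"; do python3 - <<'E'
from h import *
t=L('top0');s=L('scene0')
th=np.radians(86.1)
e=np.array([np.cos(th),np.sin(th),0]);f=np.array([-e[1],e[0],0])
for C in ([.530,.294,.261],[.533,.296,.261]):
    C=np.array(C);P=[C+a*.033*e+b*.008*f for a,b in((1,1),(1,-1),(-1,-1),(-1,1))]
    print(C,np.round(proj(t,P),1).tolist(),np.round(proj(s,P),1).tolist())
E
done
```

```text
[0.53736956 0.29576248 0.261     ]
 72  73  90  93  88  83  82  85  74  60  70  75  69  70  73  78  72  72  81  85  84  83  81  81  82  79  79  80  81  82  87  82
 72  82  89  91  86  82  84  87  67  67  74  72  72  73  72  76  72  74  77  84  82  83  81  82  81  80  79  80  81  83  86  80
 71  87  91  89  84  81  87  82  65  70  75  73  71  74  75  77  71  71  77  80  80  82  78  79  82  82  80  80  81  83  83  82
 77  87  90  87  83  83  89  72  64  69  73  71  69  73  74  73  72  74  79  76  73  77  77  79  82  80  78  80  83  84  83  79
 73  77  78  80  74  74  73  63  63  73  76  69  73  74  74  72  75  77  77  74  72  74  72  74  76  76  79  80  79  86  84  82
 61  59  61  70  80  83  77  76  72  74  74  66  67  76  77  72  72  76  76  72  72  74  73  73  73  73  75  77  82  85  83  82
 63  59  58  75 108 116 112 108 102  96  96  90  90  91  86  78  79  77  73  71  72  72  73  72  71  71  72  77  81  86  81  83
 61  57  53  90 122 124 124 125 124 123 123 120 122 122 114 110 105 104  94  97  95  87  84  77  73  71  68  74  82  85  81  80
 60  54  54  96 124 125 127 126 128 127 1
[... 3398 characters left out ...]
 139 140 133 121
145 149 155 149 142 142 142 142 141 141 142 134 103  79  88  91  91  90 116 137 135 134 134 134 135 135 135 134 136 133 123 114
150 155 155 150 144 144 144 145 145 145 148 134  96  81  90  91  92  95 125 145 141 140 138 137 134 134 133 133 135 127 116 114
147 147 144 139 140 140 140 141 141 141 149 133  82  82  90  91  90  93 126 146 145 145 145 145 145 144 144 142 137 124 115 114
[0.53  0.294 0.261] [[184.4, 226.7], [185.2, 221.1], [208.5, 223.4], [207.8, 229.0]] [[370.9, 185.1], [370.7, 188.1], [347.8, 185.6], [348.3, 182.7]]
[0.533 0.296 0.261] [[183.8, 225.7], [184.5, 220.1], [207.8, 222.3], [207.2, 227.9]] [[371.6, 185.7], [371.4, 188.7], [348.5, 186.2], [348.9, 183.3]]
```

Emit:
{"name": "apply_moves", "arguments": {"moves": [[50, 0, 0, 130, 20], [50, 0, 0, 130, 20], [50, 0, 0, 130, 20], [50, 0, 0, 130, 40], [50, 295, -311, 130, 107], [50, 295, -311, 130, 107], [50, 295, -311, 130, 107], [50, 295, -311, 130, 107], [50, 295, -311, 130, 107], [50, 295, -311, 130, 107], [50, 295, -311, 130, 107], [50, 295, -311, 130, 107], [50, 295, -311, 130, 107], [50, 295, -311, 130, 107], [50, 295, -311, 130, 107], [50, 295, -311, 130, 107], [50, 295, -311, 130, 107]]}}

```text
time_s: 1.52
ee_pos: [0.5336, 0.2916, 0.3775]
eef_rot: [[0.079, -0.001, -0.997], [0.997, -0.001, 0.079], [-0.001, -1.0, 0.001]]
wrist_force: [0.3, 0.6, 0.7]
grip_width: 0.0499
```

```bash
python3 - <<'E'
from h import *
s=sense(); print(s['joint_positions'],s['ee_pos'],s['eef_rot'],s['wrist_force'])
snap('top','top1');snap('scene','scene1')
crop('top1',95,135,265,285,'t1');crop('scene1',300,125,480,260,'s1')
E
```

```text
[-25.5931616   21.1692048  -10.02177471  84.97023099   3.76574838
  74.26377458 139.47824583] [0.53364997 0.29164842 0.37754943] [[ 7.92115112e-02 -8.69400108e-04 -9.96857453e-01]
 [ 9.96857193e-01 -1.06280716e-03  7.92124175e-02]
 [-1.12833452e-03 -9.99999057e-01  7.82481190e-04]] [0.3191691  0.57391406 0.68555049]
```

View pics/s1.png

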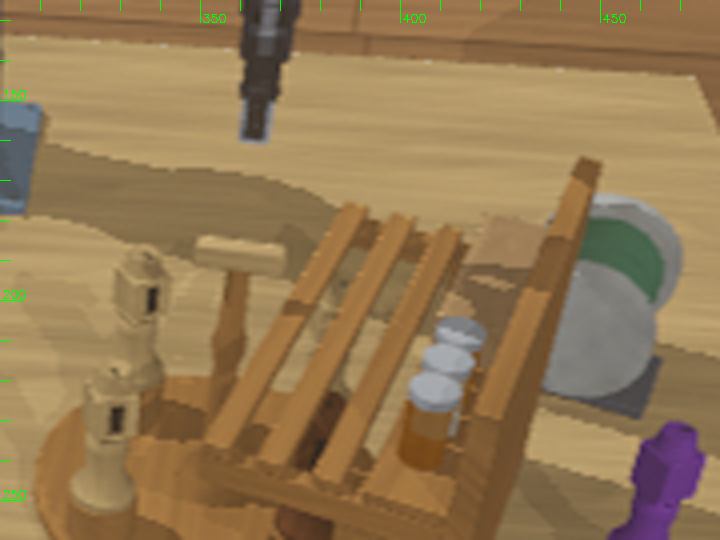

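```bash
python3 - <<'E'
from h import *
s=L('scene1');t=L('top1')
print(proj(s,[.5336,.2916,.3605]),proj(s,[.5336,.2916,.37]),proj(t,[.5336,.2916,.3605]))
E
```

```text
[[362.41147123 156.23760172]] [[362.80028122 153.24439189]] [[191.2717977  218.44064337]]
```

View pics/t1.png

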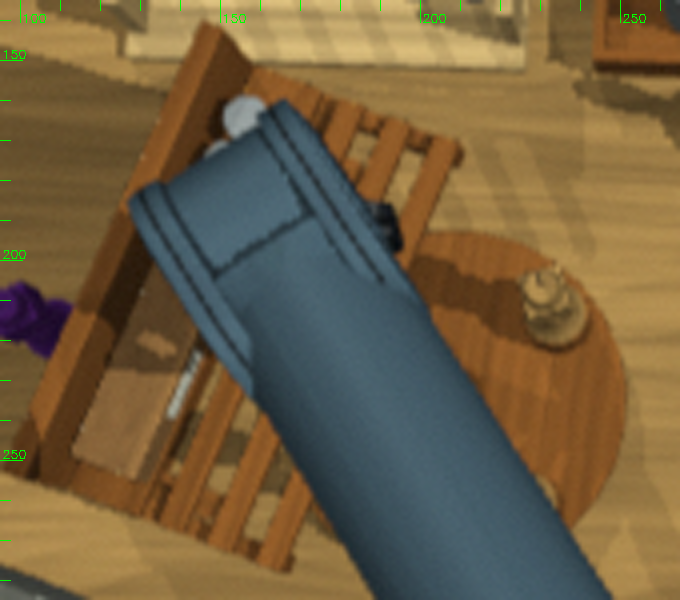

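Emit:
{"name": "apply_moves", "arguments": {"moves": [[50, -2, 2, -40, 0.5], [50, -2, 2, -80, 0.5], [50, -2, 2, -105, 0.5], [50, -2, 2, -118, 0.5], [50, -2, 2, -118, 0.5], [5, -2, 2, -118, 0.5], [5, -2, 2, -118, 0.5], [5, -2, 2, -118, 0.5], [5, -2, 2, -118, 0.5], [5, -2, 2, -118, 0.5], [5, -2, 2, -118, 0.5]]}}

```text
time_s: 2.53
ee_pos: [0.5309, 0.2973, 0.2623]
eef_rot: [[0.068, 0.002, -0.998], [0.998, 0.002, 0.068], [0.003, -1.0, -0.002]]
wrist_force: [-2.0, 0.6, 5.7]
grip_width: 0.0147
```

```bash
python3 - <<'E'
from h import *
snap('scene','scene2');crop('scene2',300,125,480,260,'s2')
s=sense();print(s['grip_width'],s['ee_pos'],s['torque'],s['wrist_force'])
E
```

```text
0.014823407012892035 [0.53091911 0.29728602 0.26230046] [ 0.1579346   0.36059675 -0.02169775] [-1.9707619   1.35096787  7.2613524 ]
```

View pics/s2.png

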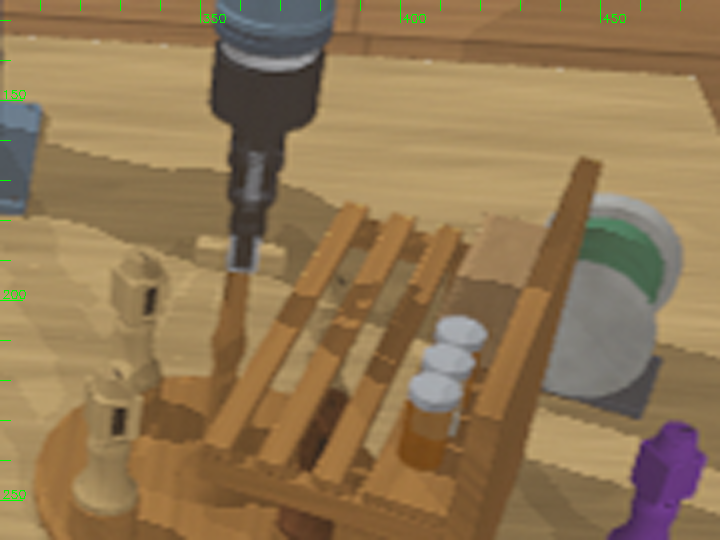

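Emit:
{"name": "apply_moves", "arguments": {"moves": [[5, 0, 0, 0, -3], [5, 0, 0, 0, -8], [5, 0, 0, 0, -14], [5, 0, 0, 0, -20], [5, 0, 0, 0, -26], [5, 0, 0, 0, -32], [5, 0, 0, 0, -38], [5, 0, 0, 0, -42], [5, 0, 0, 0, -44]]}}

```text
time_s: 3.33
ee_pos: [0.5321, 0.2966, 0.2623]
eef_rot: [[0.745, 0.005, -0.667], [0.667, 0.002, 0.745], [0.005, -1.0, -0.002]]
wrist_force: [1.7, 0.4, 4.8]
grip_width: 0.0149
```

Emit:
{"name": "apply_moves", "arguments": {"moves": [[5, 0, 0, 0, -4], [5, 0, 0, 0, -10], [5, 0, 0, 0, -17], [5, 0, 0, 0, -24], [5, 0, 0, 0, -31], [5, 0, 0, 0, -38], [5, 0, 0, 0, -45], [5, 0, 0, 0, -52], [5, 0, 0, 0, -59], [5, 0, 0, 0, -66], [5, 0, 0, 0, -73], [5, 0, 0, 0, -80], [5, 0, 0, 0, -86], [5, 0, 0, 0, -90], [5, 0, 0, 0, -92], [5, 0, 0, 0, -92]]}}

```text
time_s: 4.67
ee_pos: [0.5319, 0.2941, 0.2623]
eef_rot: [[0.641, 0.003, 0.768], [-0.768, -0.001, 0.641], [0.003, -1.0, 0.001]]
wrist_force: [-0.5, -6.0, 9.4]
grip_width: 0.015
```

```bash
python3 - <<'E'
from h import *
snap('scene','scene3');crop('scene3',300,145,480,280,'s3')
s=sense();print(s['grip_width'],s['ee_pos'],s['torque'],s['wrist_force'],s['joint_positions'])
E
```

```text
0.014714140588227518 [0.5318843  0.29410995 0.26232198] [-1.28638009  0.20103915 -0.08649397] [-0.45422853 -5.02880314  8.01190508] [-47.2910976   26.46081837  19.26837852  95.07384827  -9.60899038
  60.00936578  14.84371595]
```

View pics/s3.png

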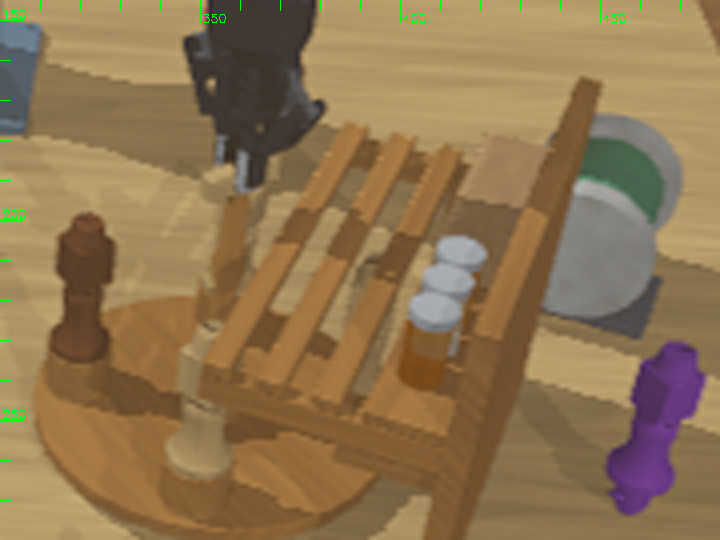

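Emit:
{"name": "apply_moves", "arguments": {"moves": [[50, 0, 0, 0, 0], [50, 0, 0, 0, 0], [50, 0, 0, 3, 0], [50, 0, 0, 40, 0], [50, 0, 0, 80, 0], [50, 0, -40, 115, 0], [50, 0, -80, 120, 0], [70, 0, -320, 120, 0], [70, 0, -320, 120, 0], [70, 0, -320, 120, 0], [70, 0, -320, 120, 0], [70, 0, -320, 120, 0], [70, 0, -320, 120, 0], [70, 0, -320, 120, 0], [70, 0, -320, 120, 0]]}}

```text
time_s: 5.97
ee_pos: [0.5302, -0.0264, 0.3808]
eef_rot: [[0.64, 0.001, 0.768], [-0.768, -0.0, 0.64], [0.001, -1.0, 0.001]]
wrist_force: [-0.0, 0.5, 0.3]
grip_width: 0.0701
```

```bash
python3 - <<'E'
from h import *
snap('scene','scene4');snap('top','top4');crop('scene4',300,165,480,300,'s4');crop('top4',180,180,260,290,'t4',6)
s=sense();print(s['grip_width'],s['ee_pos'],s['torque'],s['wrist_force'],s['joint_positions'])
E
```

```text
0.07005408446391731 [ 0.53045204 -0.02252577  0.38030103] [ 0.03476318 -0.01744733 -0.00509883] [-0.19640451  0.88631469 -0.03960485] [-26.7149309   12.70393342  29.33879347  97.8206526   -6.59275418
  71.17795518  44.32197953]
```

View pics/t4.png

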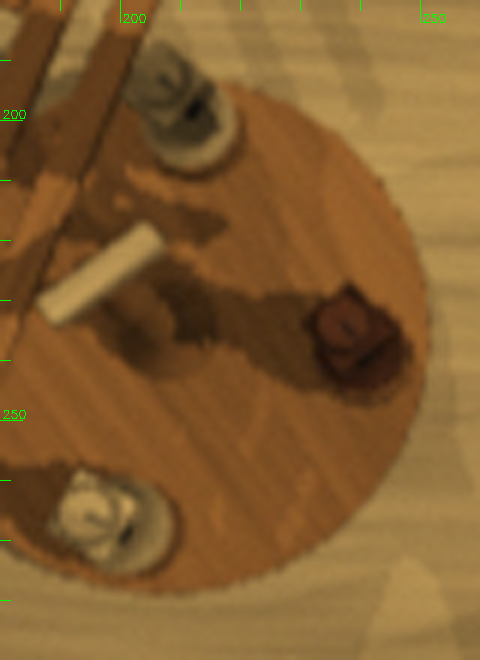

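View pics/s4.png

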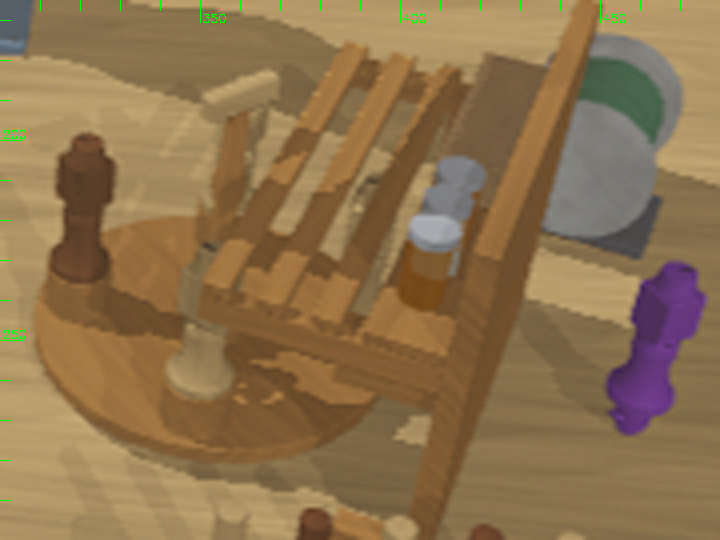

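```bash
python3 - <<'E'
from h import *
im=cv2.imread('pics/top4.png')[222:252,225:255].astype(float)
im=np.clip((im-10)*2.5,0,255).astype(np.uint8)
im=cv2.resize(im,None,fx=18,fy=18,interpolation=cv2.INTER_CUBIC)
for k in range(30):
    cv2.line(im,(k*18,0),(k*18,8 if (k)%5 else 16),(0,255,0));cv2.line(im,(0,k*18),(8 if (222+k)%5 else 16,k*18),(0,255,0))
cv2.imwrite('pics/t4w.png',im)
im=cv2.imread('pics/scene4.png')[195:240,305:335].astype(float)
im=np.clip((im-10)*2.,0,255).astype(np.uint8)
im=cv2.resize(im,None,fx=13,fy=13,interpolation=cv2.INTER_CUBIC)
cv2.imwrite('pics/s4w.png',im)
E
```

```text
(no output)
```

View pics/t4w.png

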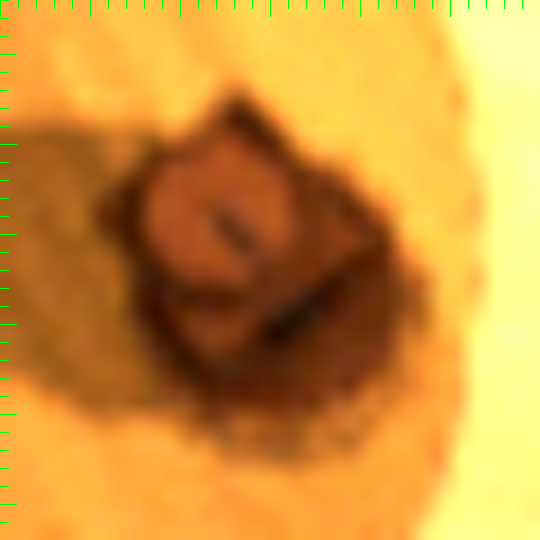

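View pics/s4w.png

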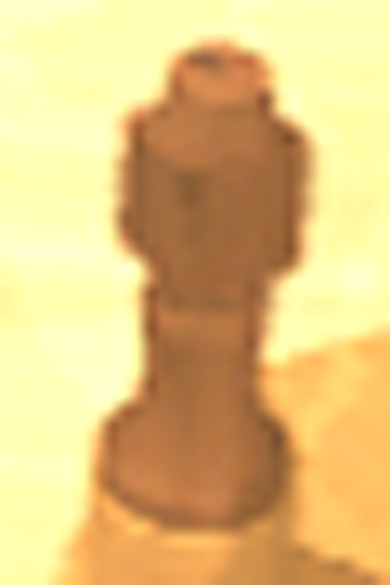

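```bash
python3 - <<'E'
from h import *
t=L('top4');s=L('scene4')
q=lambda u,v,z: onz(t,225+u/18-.5,222+v/18-.5,z)
f=q(218,217,.19);print('foot',f)
C=[q(238,95,.174),q(385,235,.174),q(215,372,.174),q(105,215,.174)]
for c in C: print(c)
for i in range(4):
    d=C[(i+1)%4]-C[i]; print(np.linalg.norm(d),np.degrees(np.arctan2(d[1],d[0])))
print('ctr',np.mean(C,0))
l=q(258,250,.19)-q(213,212,.19);print('line',np.degrees(np.arctan2(l[1],l[0])))
m=q(295,315,.154)-np.mean(C,0);print('mort',m,np.degrees(np.arctan2(m[1],m[0])))
sq=lambda u,v,z: onz(s,305+u/13-.5,195+v/13-.5,z)
print('scene foot',sq(222,75,.19),'flange', sq(195,460,.072))
# foot edges silhouettes
print('tri',tri((t,225+218/18-.5,222+217/18-.5),(s,305+222/13-.5,195+75/13-.5)))
# bar
b=onz(t,180+155/6,180+235/6,.261)-onz(t,180+48/6,180+310/6,.261);print('bar',np.degrees(np.arctan2(b[1],b[0])),(onz(t,180+155/6,180+235/6,.261)+onz(t,180+48/6,180+310/6,.261))/2)
E
```

```text
foot [0.51773634 0.18630205 0.19      ]
[0.54019745 0.1851792  0.174     ]
[0.51744269 0.15980032 0.174     ]
[0.49376917 0.1870547  0.174     ]
[0.51942926 0.20641199 0.174     ]
0.0340861699242031 -131.8794798052453
0.03610036786180459 130.97801333336156
0.03214257225801124 37.029934274078656
0.029700996365597653 -45.63375833242011
ctr [0.51770964 0.18461155 0.174     ]
line -128.43296322369565
mort [-0.0119053  -0.00892486 -0.02      ] -143.14277171032595
scene foot [0.51969326 0.18686727 0.19      ] flange [0.51928714 0.18691875 0.072     ]
tri (array([0.51787966, 0.18662528, 0.18868895]), [array([-0.1,  0. ]), array([-0.1,  0. ])])
bar -52.454163182213776 [0.52908576 0.29267081 0.261     ]
```

Emit:
{"name": "apply_moves", "arguments": {"moves": [[70, -12, 210, -60, 2.5], [70, -12, 210, -60, 2.5], [70, -12, 210, -60, 2.5], [70, -12, 210, -60, 2.5], [70, -12, 210, -60, 2.5], [70, -12, 210, -60, 2.5], [70, -12, 210, -90, 2.5], [70, -12, 210, -130, 2.5], [70, -12, 210, -170, 2.5], [70, -12, 210, -205, 2.5], [70, -12, 210, -228, 2.5], [70, -12, 210, -228, 2.5]]}}

```text
time_s: 7.07
ee_pos: [0.5142, 0.1871, 0.1475]
eef_rot: [[0.679, -0.009, 0.734], [-0.734, -0.003, 0.679], [-0.004, -1.0, -0.008]]
wrist_force: [-1.1, -0.5, 0.2]
grip_width: 0.07
```

```bash
python3 - <<'E'
from h import *
snap('scene','scene5');snap('top','top5');crop('scene5',290,145,400,255,'s5');crop('top5',180,180,290,290,'t5',5)
s=sense();print(s['grip_width'],s['ee_pos'],s['torque'],s['wrist_force'],s['joint_positions'])
E
```

```text
0.0700539084106131 [0.51787384 0.18740962 0.15229023] [0.00816367 0.06312256 0.02804247] [-0.48618179 -0.28776743  0.07626927] [-38.71091982  29.37234789  18.46902488 108.55001308 -12.91873452
  44.15525212  29.57667206]
```

View pics/s5.png

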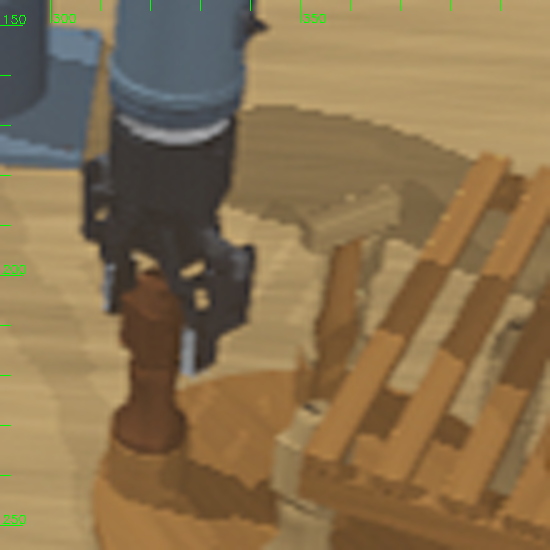

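Emit:
{"name": "apply_moves", "arguments": {"moves": [[20, 0, 0, 0, 0], [20, 0, 0, 0, 0], [20, 0, 0, 0, 0], [20, 0, 0, 0, 0], [20, 0, 0, 0, 0], [20, 0, 0, 0, 0], [20, 0, 0, 0, 0]]}}

```text
time_s: 7.75
ee_pos: [0.5196, 0.1867, 0.1541]
eef_rot: [[0.677, 0.003, 0.736], [-0.736, 0.002, 0.677], [0.001, -1.0, 0.003]]
wrist_force: [-1.3, -0.3, 6.9]
grip_width: 0.0337
```

```bash
python3 - <<'E'
from h import *
s=sense();print(s['grip_width'],s['ee_pos'],s['eef_rot'][:,2],s['torque'],s['wrist_force'])
E
```

```text
0.033698904419829194 [0.51955357 0.18672153 0.15411885] [0.73623666 0.67671602 0.00331811] [0.07445443 0.18600767 0.02701702] [-1.31425415 -0.28156109  6.90744495]
```

```bash
python3 - <<'E'
from h import *
def z(fn,x0,y0,x1,y1,out,s):
    im=cv2.imread(f'pics/{fn}.png')[y0:y1,x0:x1]
    im=cv2.resize(im,None,fx=s,fy=s,interpolation=cv2.INTER_CUBIC)
    for x in range(x0,x1): cv2.line(im,((x-x0)*s+s//2,0),((x-x0)*s+s//2,6 if x%10 else 18),(0,255,0))
    for y in range(y0,y1): cv2.line(im,(0,(y-y0)*s+s//2),(6 if y%10 else 18,(y-y0)*s+s//2),(0,255,0))
    cv2.imwrite(f'pics/{out}.png',im)
z('top0',375,205,410,235,'tm',20)
z('scene0',148,220,185,255,'sm',18)
E
```

```text
(no output)
```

View pics/tm.png

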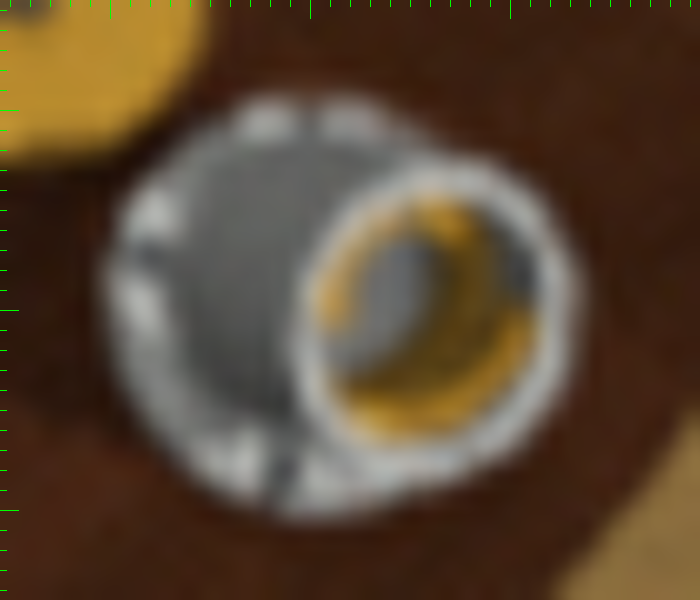

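View pics/sm.png

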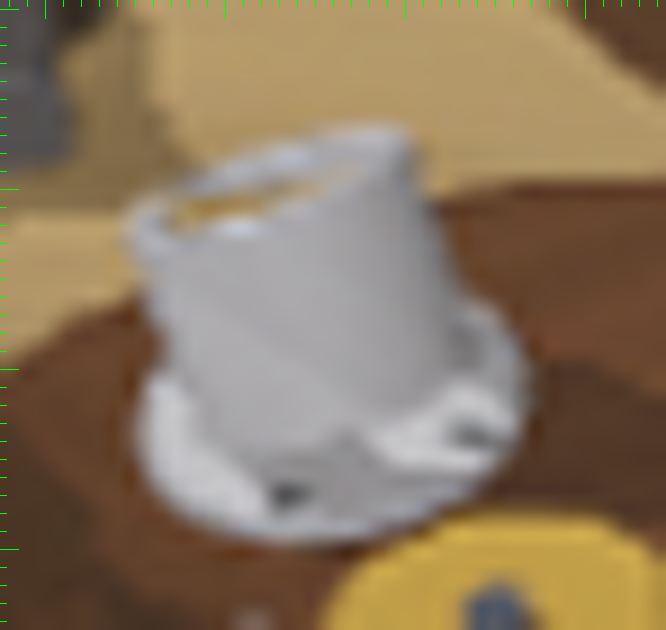

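```bash
python3 - <<'E'
from h import *
t=L('top0');s=L('scene0')
tu=(375+440/20-.5,205+320/20-.5);su=(148+275/18-.5,220+190/18-.5)
X,r=tri((t,*tu),(s,*su));print('mouth',X,r, onz(t,*tu,.074),onz(s,*su,.074))
# medallion centre, masks
for d,n in((t,'t'),(s,'s')):
    hsv=cv2.cvtColor(d['img'],cv2.COLOR_RGB2HSV); m=((hsv[...,0]>17)&(hsv[...,0]<28)&(hsv[...,1]>150)&(hsv[...,2]>120)).astype(np.uint8)
    m=cv2.morphologyEx(m,cv2.MORPH_CLOSE,np.ones((5,5),np.uint8))
    k,l,st,c=cv2.connectedComponentsWithStats(m)
    for i in range(1,k):
        if st[i,4]>60:
            x,y=c[i]
            if (n=='t' and 340<x<410 and 180<y<230) or (n=='s' and 150<x<200 and 240<y<275): print(n,c[i],st[i],onz(d,x,y,.027))
# projected mouth circle from hypotheses
for C in ([.590,-.320],):
  for az in (45,):
    a=np.radians(az);o=np.array([-np.cos(a),-np.sin(a),0]);zz=np.array([0,0,1.])
    ax=np.cos(np.radians(26))*zz+np.sin(np.radians(26))*o
    px=-(np.cos(np.radians(26))*o-np.sin(np.radians(26))*zz);py=np.cross(ax,px)
    th=np.radians(np.arange(0,360,30));P=np.array([*C,.074])+.026*(np.outer(np.cos(th),px)+np.outer(np.sin(th),py))
    q=proj(t,P);print('t x',q[:,0].min(),q[:,0].max(),'y',q[:,1].min(),q[:,1].max())
    q=proj(s,P);print('s x',q[:,0].min(),q[:,0].max(),'y',q[:,1].min(),q[:,1].max())
print('obs t x',375+298/20-.5,375+583/20-.5,'y',205+150/20-.5,205+490/20-.5)
print('obs s x',148+130/18-.5,148+420/18-.5,'y',220+120/18-.5,220+268/18-.5)
E
```

```text
mouth [ 0.58888844 -0.31746472  0.07332641] [array([-0.5,  0.1]), array([-0.5, -0.1])] [ 0.58920321 -0.31885624  0.074     ] [ 0.58980675 -0.31537653  0.074     ]
t [375.65991903 203.44939271] [367 195  18  18 247] [ 0.65238797 -0.26129578  0.027     ]
s [175.22222222 254.52173913] [166 248  20  14 207] [ 0.64853624 -0.26125303  0.027     ]
t x 389.84697605886925 403.78761846112377 y 212.56238025065906 227.909808120953
s x 153.67314892164623 169.09471465924787 y 226.88377519717247 233.1571561179103
obs t x 389.4 403.65 y 212.0 229.0
obs s x 154.72222222222223 170.83333333333334 y 226.16666666666666 234.38888888888889
```

```bash
python3 - <<'E'
from h import *
t=L('top0')
c=np.array([.6505,-.2613])
P=[onz(t,375+318/20-.5,205+305/20-.5,.029),onz(t,325+290/5-.5,145+194/5-.5,.029),onz(t,325+151/5-.5,145+313/5-.5,.029)]
c2=np.mean(P,0)[:2];print(c2)
for p in P:
    for k in(c,c2):
        d=p[:2]-k;print(p,np.linalg.norm(d),np.degrees(np.arctan2(d[1],d[0])))
# seat contour ellipse
hsv=cv2.cvtColor(t['img'],cv2.COLOR_RGB2HSV)
E
```

```text
[ 0.65250461 -0.26158811]
[ 0.59820546 -0.31000927  0.029     ] 0.0714654574389118 -137.03294139893936
[ 0.59820546 -0.31000927  0.029     ] 0.07275304645417828 -138.27508226774566
[ 0.72185953 -0.28422209  0.029     ] 0.07495067761862736 -17.80804191362529
[ 0.72185953 -0.28422209  0.029     ] 0.07295478963930126 -18.07409078215433
[ 0.63744884 -0.19053299  0.029     ] 0.07196042742239078 100.44932271129342
[ 0.63744884 -0.19053299  0.029     ] 0.07263268752653172 101.96337543203691
```

Emit:
{"name": "apply_moves", "arguments": {"moves": [[20, 0, 0, 8, 0], [20, 0, 0, 24, 0], [20, 0, 0, 46, 0], [20, 0, 0, 72, 0], [20, 0, 0, 100, 0], [20, 0, 0, 130, 0], [20, 0, 0, 160, 0], [20, 1, -10, 185, -2], [20, 4, -30, 200, -6], [20, 8, -60, 205, -11], [20, 13, -95, 205, -17], [20, 18, -130, 205, -24], [20, 23, -165, 205, -31], [20, 28, -200, 205, -38], [20, 33, -235, 205, -45], [20, 38, -270, 205, -52], [20, 43, -305, 205, -58], [20, 47, -335, 205, -64], [20, 50, -360, 205, -69], [20, 53, -380, 205, -74]]}}

```text
time_s: 9.42
ee_pos: [0.5707, -0.1966, 0.3582]
eef_rot: [[-0.527, 0.0, 0.85], [-0.85, -0.001, -0.527], [0.0, -1.0, 0.001]]
wrist_force: [0.4, 0.8, -1.3]
grip_width: 0.0337
```

```bash
python3 - <<'E'
from h import *
s=sense();print(s['grip_width'],s['ee_pos'],s['eef_rot'][:,2],s['torque'],s['wrist_force'],s['joint_positions'])
snap('scene','scene6')
E
```

```text
0.033655794649721474 [ 0.57065511 -0.19657541  0.35815044] [ 8.49909189e-01 -5.26928759e-01  6.72795604e-04] [-0.00707058  0.00137096 -0.00539819] [ 0.42060829  0.78431987 -1.30655525] [-16.54155793  25.16399673  44.31029147  89.80983432 -18.13438105
  72.42839293  -1.24172373]
```

View pics/scene6.png

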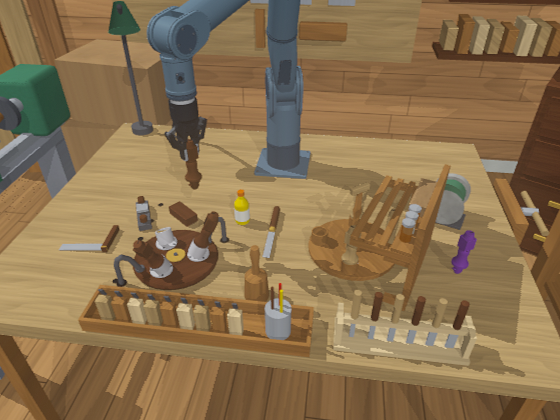

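Emit:
{"name": "apply_moves", "arguments": {"moves": [[20, 3, -20, 0, -5], [20, 8, -50, 0, -10], [20, 13, -85, 0, -15], [20, 16, -110, 0, -19], [20, 18, -122, 0, -21.6], [20, 18, -124, -20, -21.6], [20, 18, -124, -50, -21.6], [20, 18, -124, -85, -21.6], [20, 18, -124, -110, -21.6], [20, 18, -124, -125, -21.6], [20, 18, -124, -130, -21.6], [20, 18, -124, -130, -21.6], [20, 18, -124, -130, -21.6]]}}

```text
time_s: 10.55
ee_pos: [0.59, -0.3177, 0.2285]
eef_rot: [[-0.798, 0.001, 0.602], [-0.602, -0.0, -0.798], [-0.001, -1.0, 0.001]]
wrist_force: [0.4, 0.4, -0.3]
grip_width: 0.0336
```

```bash
python3 - <<'E'
from h import *
s=sense();print(s['grip_width'],s['ee_pos'],s['eef_rot'][:,2],s['torque'],s['wrist_force'],s['joint_positions'])
snap('scene','scene7');snap('top','top7');crop('scene7',110,155,220,265,'s7',5)
E
```

```text
0.03358019534457164 [ 0.58998168 -0.31770605  0.22853143] [ 0.6021925  -0.79835025  0.00103576] [-0.00494011 -0.00487427  0.00112705] [ 0.35855262  0.41535249 -0.28763807] [ -3.05742556  40.41930593  43.96520018  87.73284708 -30.06211122
  64.07483482  -5.57634869]
```

View pics/s7.png

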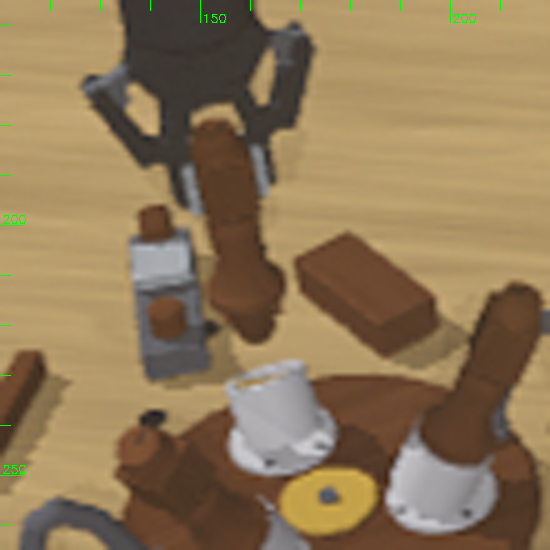

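View pics/top7.png

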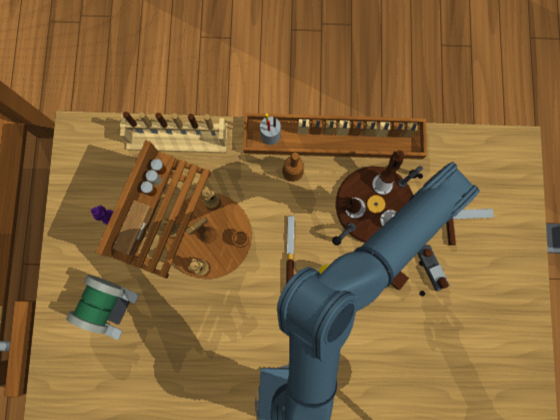

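```bash
python3 - <<'E'
from h import *
d=L('scene7'); G=np.array([.590,-.3177,.2285]); o=np.array([-.798,-.602,0])
for al in (-5,0,5,10,15,20,26,30):
    a=np.array([0,0,1])*np.cos(np.radians(al))+o*np.sin(np.radians(al))
    print(al,np.round(proj(d,[G+a*37,G+a*-121] if 0 else [G+a*.037,G-a*.085,G-a*.121]),1).tolist())
print('obs foot',110+215/5,155+127/5,'shoulder ~',110+247/5,155+290/5,'tip',110+258/5,155+338/5)
E
```

```text
-5 [[152.0, 180.7], [157.8, 211.6], [159.4, 220.0]]
0 [[151.7, 180.2], [158.5, 212.9], [160.4, 221.9]]
5 [[151.4, 179.7], [159.2, 214.1], [161.4, 223.6]]
10 [[151.1, 179.3], [159.9, 215.1], [162.3, 225.0]]
15 [[150.8, 179.0], [160.5, 215.9], [163.2, 226.3]]
20 [[150.6, 178.8], [161.1, 216.5], [164.0, 227.2]]
26 [[150.3, 178.7], [161.7, 217.1], [164.9, 228.1]]
30 [[150.2, 178.7], [162.1, 217.2], [165.5, 228.4]]
obs foot 153.0 180.4 shoulder ~ 159.4 213.0 tip 161.6 222.6
```

Emit:
{"name": "apply_moves", "arguments": {"moves": [[20, 0, 0, -12, 0], [20, 0, 0, -24, 0], [20, 0, 0, -32, 0], [20, 0, 0, -38, 0], [20, 0, 0, -42, 0], [20, 0, 0, -45, 0], [20, 0, 0, -45, 0]]}}

```text
time_s: 11.23
ee_pos: [0.5891, -0.3177, 0.1815]
eef_rot: [[-0.799, -0.001, 0.602], [-0.602, 0.0, -0.799], [0.001, -1.0, -0.001]]
wrist_force: [-0.9, 0.5, -1.2]
grip_width: 0.0336
```

```bash
python3 - <<'E'
from h import *
s=sense();print(s['grip_width'],s['ee_pos'],s['torque'],s['wrist_force'])
snap('scene','scene8');crop('scene8',110,155,220,265,'s8',5)
E
```

```text
0.033612262005866055 [ 0.58907997 -0.31774846  0.18153364] [ 0.02491403  0.03061391 -0.04390969] [-0.87574945  0.47460315 -1.24440916]
```

View pics/s8.png

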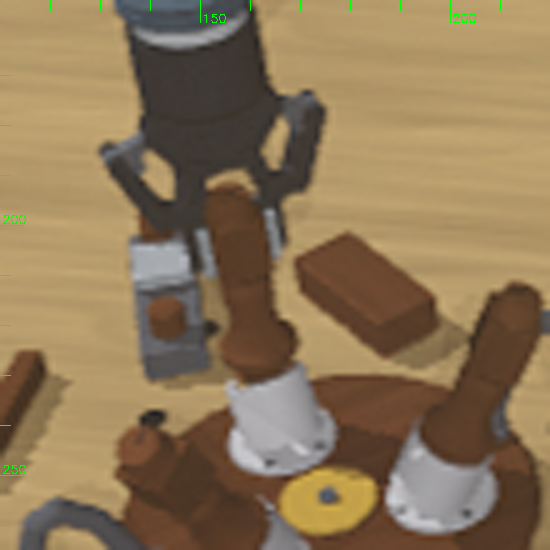

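Emit:
{"name": "apply_moves", "arguments": {"moves": [[20, -5, -4, 0, 0], [20, -10, -9, -1, 0], [20, -15, -14, -2, 0], [20, -20, -18, -3, 0], [20, -25, -23, -5, 0], [20, -30, -27, -7, 0], [20, -35, -31, -9, 0], [20, -37, -33, -10, 0], [20, -37, -33, -10, 0]]}}

```text
time_s: 12.03
ee_pos: [0.5513, -0.3498, 0.174]
eef_rot: [[-0.799, -0.0, 0.601], [-0.601, 0.005, -0.799], [-0.003, -1.0, -0.004]]
wrist_force: [-5.1, 7.2, 13.7]
grip_width: 0.0333
```

```bash
python3 - <<'E'
from h import *
s=sense();print(s['grip_width'],s['ee_pos'],s['torque'],s['wrist_force'])
snap('scene','scene9');crop('scene9',110,155,220,265,'s9',5)
E
```

```text
0.03326339148423133 [ 0.55127729 -0.3497695   0.17401412] [2.45959194 1.10719148 0.34842366] [-5.14293597  7.21866049 13.66008663]
```

View pics/s9.png

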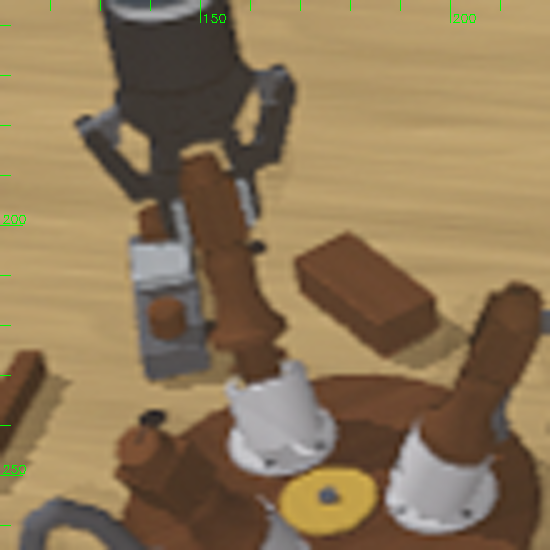

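```bash
python3 - <<'E'
from h import *
d=L('scene9'); G=np.array([.5513,-.3498,.174])
for yaw in (217,222,227):
  o=np.array([np.cos(np.radians(yaw)),np.sin(np.radians(yaw)),0])
  for al in (15,20,26,30):
    a=np.array([0,0,1])*np.cos(np.radians(al))+o*np.sin(np.radians(al))
    print(yaw,al,np.round(proj(d,[G+a*.037,G,G-a*.085,G-a*.1]),1).tolist())
print('obs foot',110+200/5,155+160/5,'shoulder ~',110+250/5,155+330/5,'mid',110+218/5,155+218/5)
E
```

```text
217 15 [[148.6, 186.3], [151.4, 197.2], [157.8, 221.2], [158.9, 225.3]]
217 20 [[148.3, 186.1], [151.4, 197.2], [158.4, 221.8], [159.6, 226.1]]
217 26 [[148.1, 185.9], [151.4, 197.2], [158.9, 222.4], [160.2, 226.7]]
217 30 [[148.0, 185.9], [151.4, 197.2], [159.3, 222.6], [160.7, 227.0]]
222 15 [[148.3, 186.4], [151.4, 197.2], [158.4, 221.0], [159.6, 225.1]]
222 20 [[148.0, 186.2], [151.4, 197.2], [159.1, 221.6], [160.4, 225.8]]
222 26 [[147.7, 186.1], [151.4, 197.2], [159.9, 222.0], [161.4, 226.3]]
222 30 [[147.5, 186.1], [151.4, 197.2], [160.4, 222.2], [162.0, 226.5]]
227 15 [[148.0, 186.5], [151.4, 197.2], [158.9, 220.8], [160.2, 224.8]]
227 20 [[147.7, 186.3], [151.4, 197.2], [159.8, 221.3], [161.3, 225.4]]
227 26 [[147.2, 186.2], [151.4, 197.2], [160.9, 221.7], [162.5, 225.9]]
227 30 [[147.0, 186.2], [151.4, 197.2], [161.5, 221.8], [163.2, 226.0]]
obs foot 150.0 187.0 shoulder ~ 160.0 221.0 mid 153.6 198.6
```

Emit:
{"name": "apply_moves", "arguments": {"moves": [[20, 1, 1, -3, 0], [20, 2, 2, -6, 0], [20, 3, 3, -9, 0], [20, 5, 4, -12, 0], [20, 6, 5, -14, 0], [20, 6, 5, -14, 0]]}}

```text
time_s: 12.58
ee_pos: [0.5583, -0.3447, 0.1592]
eef_rot: [[-0.798, 0.0, 0.602], [-0.602, 0.003, -0.798], [-0.002, -1.0, -0.002]]
wrist_force: [-1.4, 4.4, 5.1]
grip_width: 0.0335
```

```bash
python3 - <<'E'
from h import *
s=sense();print(s['grip_width'],s['ee_pos'],s['torque'],s['wrist_force'])
snap('scene','scene10');crop('scene10',110,155,220,265,'s10',5)
E
```

```text
0.03347699236047256 [ 0.55831415 -0.34469926  0.15924418] [1.69237503 0.29310958 0.2426708 ] [-1.36521894  4.37459095  5.09961643]
```

View pics/s10.png

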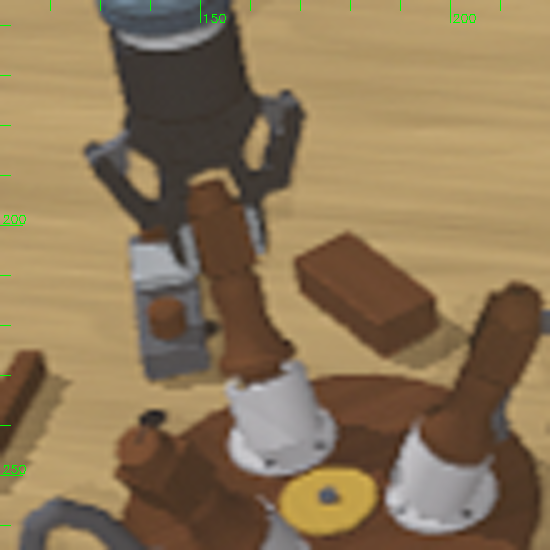

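Emit:
{"name": "apply_moves", "arguments": {"moves": [[20, 1, 1, -2, 0], [20, 2, 2, -4, 0], [20, 3, 2, -6, 0], [20, 3, 2, -7, 0], [20, 3, 2, -7, 0]]}}

```text
time_s: 13.05
ee_pos: [0.5595, -0.3447, 0.1555]
eef_rot: [[-0.799, -0.001, 0.601], [-0.601, 0.003, -0.799], [-0.001, -1.0, -0.003]]
wrist_force: [-10.8, 7.4, 29.4]
grip_width: 0.0337
```

```bash
python3 - <<'E'
from h import *
s=sense();print(s['grip_width'],s['ee_pos'],s['torque'],s['wrist_force'])
snap('scene','scene11');crop('scene11',130,180,190,260,'s11',7)
E
```

```text
0.03367200086629511 [ 0.55953933 -0.34468219  0.15547293] [3.13963399 2.63526802 0.31872256] [-10.84208304   7.36472154  29.41076512]
```

View pics/s11.png

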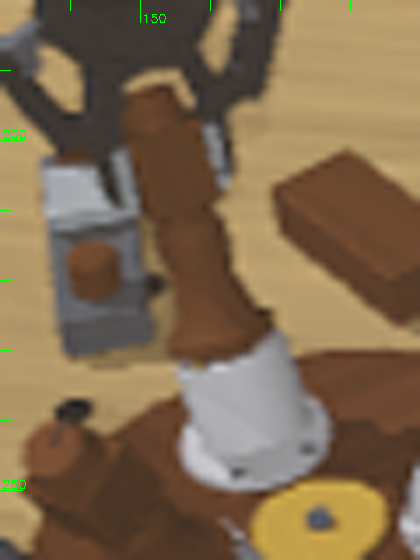

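Emit:
{"name": "apply_moves", "arguments": {"moves": [[20, -1, -1, 2, -3], [20, -1, -1, 2, -7], [20, -1, -1, 2, -11], [20, -1, -1, 2, -15], [20, -1, -1, 2, -15]]}}

```text
time_s: 13.52
ee_pos: [0.5552, -0.3387, 0.1551]
eef_rot: [[-0.928, -0.011, 0.374], [-0.374, 0.017, -0.927], [0.003, -1.0, -0.02]]
wrist_force: [-19.0, 19.9, 35.6]
grip_width: 0.0339
```

```bash
python3 - <<'E'
from h import *
s=sense();print(s['grip_width'],s['ee_pos'],np.degrees(np.arctan2(s['eef_rot'][1,2],s['eef_rot'][0,2])),s['torque'],s['wrist_force'])
E
```

```text
0.03393053560548088 [ 0.55516729 -0.33872716  0.15512761] -68.05743942075743 [7.58549696 4.92478321 0.9620246 ] [-19.03767005  19.87262048  35.6329881 ]
```

```bash
python3 - <<'E'
from h import *
snap('scene','scene12');crop('scene12',130,180,190,260,'s12',7)
s=sense();print(s['ee_pos'],s['wrist_force'])
E
```

```text
[ 0.55530262 -0.33873457  0.15517878] [-19.59085282  19.27215261  35.51473407]
```

View pics/s12.png

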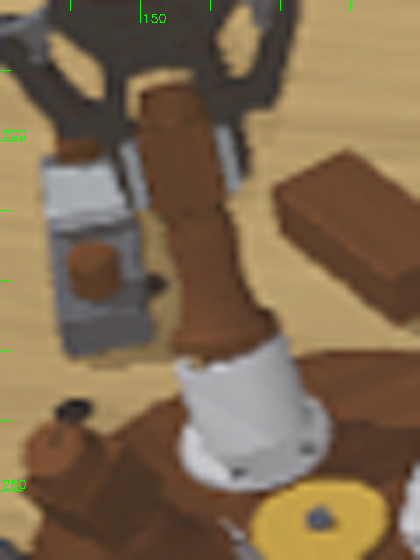

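Emit:
{"name": "apply_moves", "arguments": {"moves": [[55, -1, 1, 1, 0], [55, -1, 1, 1, 0], [55, -1, 1, 1, 0], [55, -1, 1, 5, 0], [55, -3, -2, 18, 0], [55, -5, -4, 29, 0], [55, -5, -4, 29, 0], [55, -5, -4, 29, 0]]}}

```text
time_s: 14.23
ee_pos: [0.5556, -0.35, 0.1837]
eef_rot: [[-0.928, 0.002, 0.374], [-0.374, -0.001, -0.928], [-0.001, -1.0, 0.002]]
wrist_force: [0.2, 0.9, 0.1]
grip_width: 0.0549
```

```bash
python3 - <<'E'
from h import *
snap('scene','scene13');crop('scene13',130,170,190,260,'s13',6)
s=sense();print(s['ee_pos'],s['wrist_force'],s['grip_width'])
E
```

```text
[ 0.55548555 -0.34922636  0.18283551] [ 0.53973283 -0.39713899  0.24597257] 0.054960002589728385
```

View pics/s13.png

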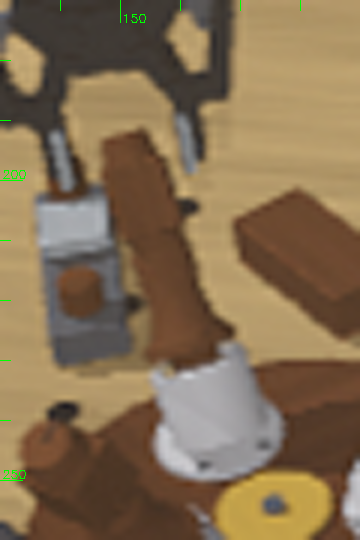

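Emit:
{"name": "apply_moves", "arguments": {"moves": [[15, 0, 0, 0, 0], [15, 0, 0, 0, 0], [15, 0, 0, 0, 0], [15, 0, 0, 0, 0], [15, 0, 0, 0, 0], [15, 0, 0, 0, 0]]}}

```text
time_s: 14.78
ee_pos: [0.5552, -0.3489, 0.1822]
eef_rot: [[-0.927, -0.0, 0.374], [-0.374, -0.0, -0.927], [0.0, -1.0, -0.0]]
wrist_force: [-0.6, -1.4, 1.8]
grip_width: 0.0286
```

```bash
python3 - <<'E'
from h import *
snap('scene','scene14');crop('scene14',130,170,190,260,'s14',6)
s=sense();print(s['ee_pos'],s['wrist_force'],s['grip_width'],s['torque'])
E
```

```text
[ 0.5552554  -0.3489613   0.18225136] [-0.41549684 -0.14574076  2.23301758] 0.028721131623800317 [-0.03724413  0.20036547 -0.03709009]
```

View pics/s14.png

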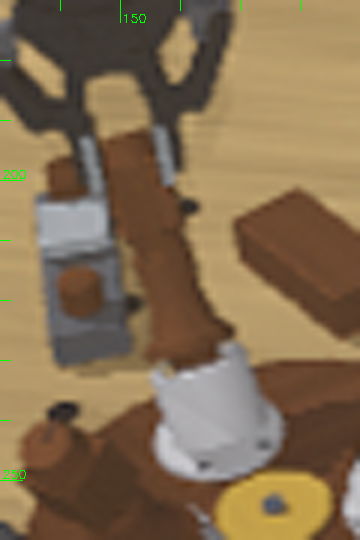

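Emit:
{"name": "apply_moves", "arguments": {"moves": [[45, 0, 0, 0, 0], [45, 0, 0, 0, 0], [45, 0, 0, 0, 7], [45, 0, 0, 0, 14], [45, 0, 0, 0, 21], [45, 0, 0, 0, 28], [45, 0, 0, 0, 35], [45, 0, 0, 0, 42], [45, 0, 0, 0, 49], [15, 0, 0, 0, 50], [15, 0, 0, 0, 50], [15, 0, 0, 0, 50], [15, 0, 0, 0, 50], [15, 0, 0, 0, 50], [15, 0, 0, 0, 46], [15, 0, 0, -1, 40], [15, 0, 0, -1, 34], [15, 1, 1, -2, 28], [15, 1, 1, -2, 28]]}}

```text
time_s: 16.42
ee_pos: [0.5566, -0.3479, 0.1799]
eef_rot: [[-0.647, -0.0, 0.763], [-0.763, -0.001, -0.647], [0.001, -1.0, 0.0]]
wrist_force: [0.1, -0.2, 0.2]
grip_width: 0.0148
```

```bash
python3 - <<'E'
from h import *
snap('scene','scene15');crop('scene15',130,170,190,260,'s15',6)
s=sense();print(s['ee_pos'],s['wrist_force'],s['grip_width'],s['torque'],s['eef_rot'][:,2])
E
```

```text
[ 0.5564888  -0.34799868  0.17998015] [0.58285267 1.11960779 0.47751973] 0.015171323359669362 [0.01697409 0.04173421 0.00654552] [ 7.66441673e-01 -6.42313852e-01  2.76746094e-04]
```

View pics/s15.png

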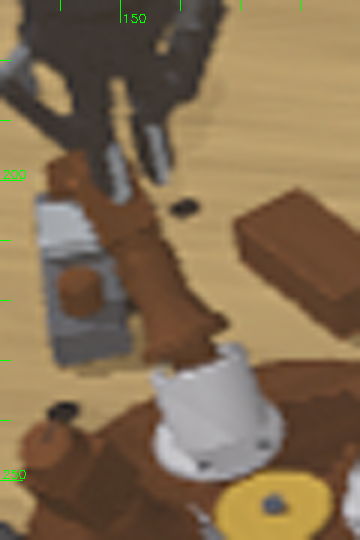

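Emit:
{"name": "apply_moves", "arguments": {"moves": [[70, 0, 0, 2, 0], [70, 0, 0, 10, 0], [70, 0, 0, 20, 0], [70, 0, 0, 35, 0], [70, 0, 0, 35, 0]]}}

```text
time_s: 16.88
ee_pos: [0.5577, -0.3496, 0.2193]
eef_rot: [[-0.643, 0.005, 0.766], [-0.766, -0.003, -0.643], [-0.001, -1.0, 0.006]]
wrist_force: [0.2, -1.7, 0.0]
grip_width: 0.07
```

```bash
python3 - <<'E'
from h import *
snap('scene','scene16');crop('scene16',130,150,190,250,'s16',6)
s=sense();print(s['ee_pos'],s['wrist_force'],s['grip_width'],s['torque'],s['eef_rot'][:,2])
E
```

```text
[ 0.55728793 -0.34906808  0.21781051] [-0.38743579  0.30094502 -0.2341503 ] 0.07000844373259299 [-0.0269701   0.00762044  0.00023927] [ 0.76610622 -0.64269966  0.0042903 ]
```

View pics/s16.png

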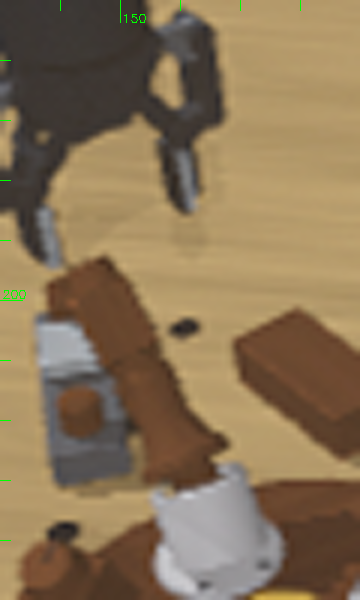

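Emit:
{"name": "apply_moves", "arguments": {"moves": [[70, 0, 0, 40, 0], [70, 0, 40, 60, 0], [70, 0, 250, 60, 0], [70, 0, 250, 60, 0], [70, 0, 250, 60, 0], [70, 0, 250, 60, 0], [70, 0, 250, 60, 0], [70, 0, 250, 60, 0]]}}

```text
time_s: 17.6
ee_pos: [0.557, -0.088, 0.2743]
eef_rot: [[-0.634, -0.001, 0.773], [-0.773, 0.005, -0.634], [-0.003, -1.0, -0.004]]
wrist_force: [0.9, 1.3, -0.6]
grip_width: 0.0699
```

```bash
python3 - <<'E'
from h import *
snap('scene','scene17');snap('top','top17');crop('scene17',130,170,190,250,'s17',7);crop('top17',365,185,440,260,'t17',8)
s=sense();print(s['ee_pos'])
E
```

```text
[ 0.55655029 -0.09491318  0.27497897]
```

View pics/s17.png

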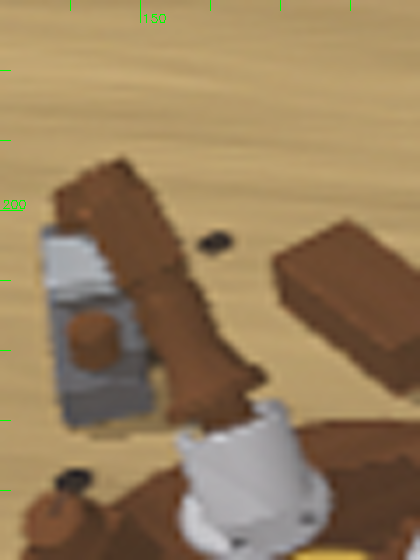

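View pics/t17.png

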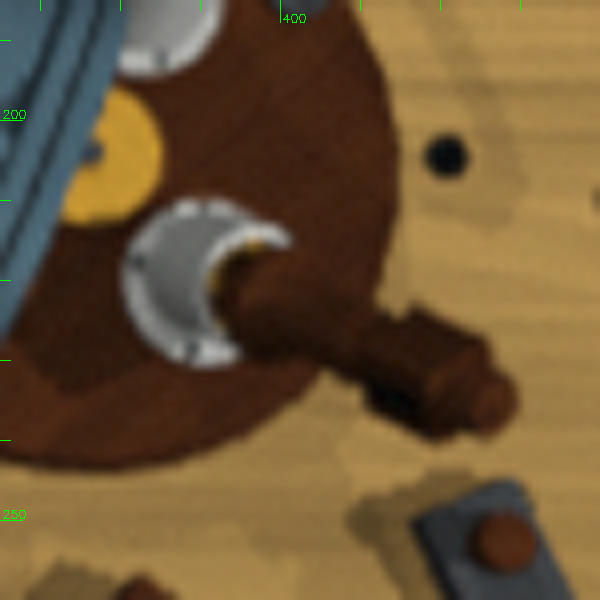

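```bash
python3 - <<'E'
from h import *
t=L('top17');s=L('scene17')
f,r=tri((t,365+497/8-.5,185+402/8-.5),(s,130+72/7-.5,170+207/7-.5));print('foot',f,r)
sh,r=tri((t,365+290/8-.5,185+315/8-.5),(s,130+215/7-.5,170+390/7-.5));print('shoulder',sh,r)
a=f-sh;print(np.linalg.norm(a),a/np.linalg.norm(a),'tilt',np.degrees(np.arccos(a[2]/np.linalg.norm(a))),'az',np.degrees(np.arctan2(a[1],a[0])))
M=np.array([.5895,-.3185,.074]);a=f-M;print(np.linalg.norm(a),np.degrees(np.arccos(a[2]/np.linalg.norm(a))),np.degrees(np.arctan2(a[1],a[0])))
E
```

```text
foot [ 0.53675049 -0.39490443  0.15125879] [array([ 1.2, -0.3]), array([1.2, 0.2])]
shoulder [ 0.57686125 -0.32875488  0.08265846] [array([-0.5,  0.1]), array([-0.5, -0.1])]
0.10339555646804573 [-0.38793501 -0.63977169  0.66347465] tilt 48.43458882399146 az -121.23114644044102
0.12078521807269797 50.23518273623767 -124.62114409269249
```

Emit:
{"name": "apply_moves", "arguments": {"moves": [[70, -5, -274, -30, 8], [70, -5, -274, -30, 8], [70, -5, -274, -30, 8], [70, -5, -274, -30, 8], [70, -5, -274, -30, 8], [70, -5, -274, -30, 8], [70, -5, -274, -40, 8], [70, -5, -274, -65, 8], [70, -5, -274, -95, 8], [70, -5, -274, -120, 8], [70, -5, -274, -140, 8], [70, -5, -274, -149, 8], [70, -5, -274, -149, 8]]}}

```text
time_s: 18.78
ee_pos: [0.5491, -0.3728, 0.1241]
eef_rot: [[-0.532, -0.004, 0.847], [-0.847, 0.001, -0.532], [0.001, -1.0, -0.004]]
wrist_force: [-0.6, 0.6, 0.3]
grip_width: 0.0699
```

```bash
python3 - <<'E'
from h import *
snap('scene','scene18');crop('scene18',120,160,190,250,'s18',6)
s=sense();print(s['ee_pos'],s['wrist_force'])
E
```

```text
[ 0.5500892  -0.37328831  0.12594103] [ 0.49006559  0.68352643 -0.03443677]
```

View pics/s18.png

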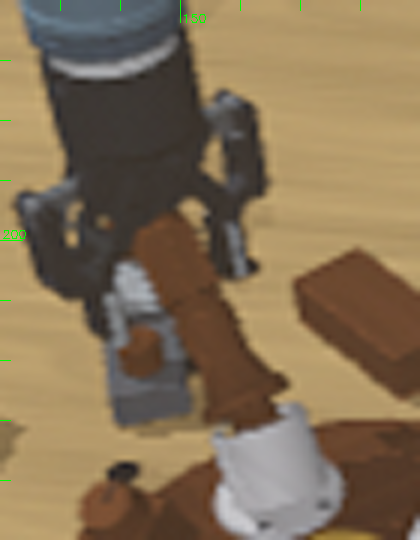

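Emit:
{"name": "apply_moves", "arguments": {"moves": [[20, 0, 0, 0, 0], [20, 0, 0, 0, 0], [20, 0, 0, 0, 0], [20, 0, 0, 0, 0], [20, 0, 0, 0, 0], [20, 0, 0, 0, 0], [20, 0, 0, 0, 0]]}}

```text
time_s: 19.42
ee_pos: [0.551, -0.3734, 0.128]
eef_rot: [[-0.531, 0.001, 0.848], [-0.848, -0.002, -0.531], [0.001, -1.0, 0.002]]
wrist_force: [-4.5, -1.5, 6.4]
grip_width: 0.0421
```

```bash
python3 - <<'E'
from h import *
snap('scene','scene19');crop('scene19',120,160,190,250,'s19',6)
s=sense();print(s['ee_pos'],s['wrist_force'],s['grip_width'],s['torque'])
E
```

```text
[ 0.55095994 -0.37342268  0.12799006] [-4.20288891 -0.52402932  5.26939992] 0.042415046954350444 [-0.12482011  0.83315318  0.00368505]
```

View pics/s19.png

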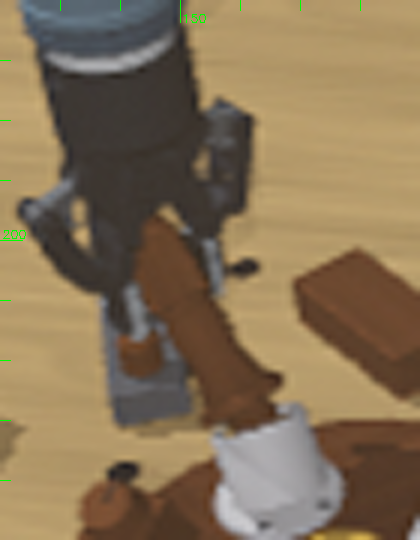

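Emit:
{"name": "apply_moves", "arguments": {"moves": [[20, 0, 3, 7, -1], [20, 1, 6, 14, -2], [20, 2, 10, 22, -4], [20, 4, 15, 28, -5], [20, 5, 20, 32, -7], [20, 7, 26, 36, -8], [20, 7, 26, 36, -8]]}}

```text
time_s: 20.05
ee_pos: [0.5596, -0.347, 0.1639]
eef_rot: [[-0.644, 0.002, 0.765], [-0.765, -0.005, -0.644], [0.002, -1.0, 0.005]]
wrist_force: [1.0, -5.6, -3.8]
grip_width: 0.0334
```

```bash
python3 - <<'E'
from h import *
snap('scene','scene20');crop('scene20',120,160,190,250,'s20',6)
s=sense();print(s['ee_pos'],s['wrist_force'],s['grip_width'],s['torque'])
E
```

```text
[ 0.55942265 -0.34718576  0.16372543] [ 1.03001423 -4.99013224 -2.58569763] 0.03327987434032899 [-1.41267486 -0.25140954 -0.16348517]
```

View pics/s20.png

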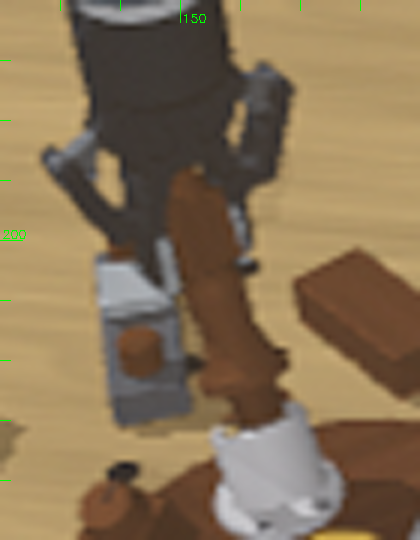

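Emit:
{"name": "apply_moves", "arguments": {"moves": [[20, -2, -2, 5, 0], [20, -3, -2, 7, -5], [20, -3, -2, 7, -10], [20, -4, -3, 7, -14], [20, -3, -2, 4, -14], [20, -2, -2, 1, -14], [20, -1, -1, -2, -14], [20, 0, 0, -5, -14], [20, 0, 0, -5, -14]]}}

```text
time_s: 20.85
ee_pos: [0.5576, -0.3434, 0.1567]
eef_rot: [[-0.807, -0.003, 0.59], [-0.59, 0.005, -0.807], [-0.001, -1.0, -0.006]]
wrist_force: [-2.2, 3.9, -2.1]
grip_width: 0.0333
```

```bash
python3 - <<'E'
from h import *
snap('scene','scene21');crop('scene21',120,160,190,250,'s21',6)
s=sense();print(s['ee_pos'],s['wrist_force'],s['grip_width'],s['torque'])
E
```

```text
[ 0.55757286 -0.34327381  0.15635491] [-2.99907988  4.51147417 -0.91768225] 0.033202535932961345 [1.14469611 0.84654822 0.17857447]
```

View pics/s21.png

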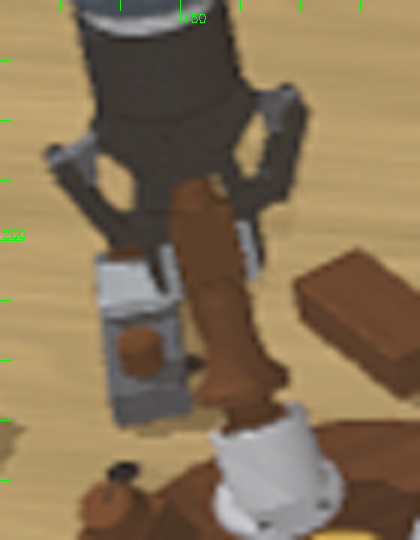

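Emit:
{"name": "apply_moves", "arguments": {"moves": [[20, 1, 1, -2, 0], [20, 2, 1, -4, 0], [20, 2, 2, -6, 0], [20, 3, 3, -8, 0], [20, 3, 3, -8, 0]]}}

```text
time_s: 21.32
ee_pos: [0.5601, -0.3404, 0.1483]
eef_rot: [[-0.807, -0.004, 0.59], [-0.59, 0.005, -0.807], [0.0, -1.0, -0.006]]
wrist_force: [-4.6, 4.5, 0.6]
grip_width: 0.0334
```

```bash
python3 - <<'E'
from h import *
snap('scene','scene22');crop('scene22',120,160,190,250,'s22',6)
s=sense();print(s['ee_pos'],s['wrist_force'],s['grip_width'],s['torque'])
E
```

```text
[ 0.56001398 -0.34047671  0.14833419] [-3.21163185  4.03015751  1.85611125] 0.033297274910218215 [1.32664137 1.2676064  0.15501395]
```

View pics/s22.png

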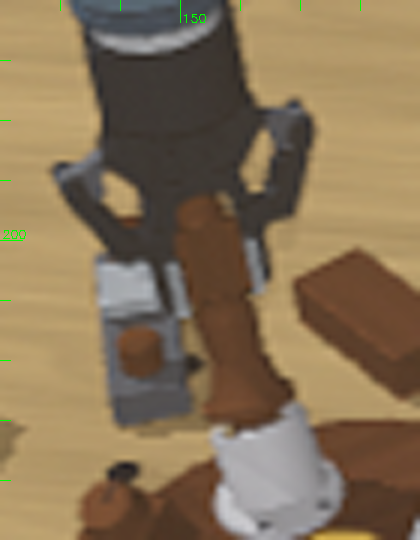

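Emit:
{"name": "apply_moves", "arguments": {"moves": [[20, 1, 1, -2, 0], [20, 2, 1, -4, 0], [20, 3, 2, -6, 0], [20, 3, 2, -8, 0], [20, 3, 2, -8, 0]]}}

```text
time_s: 21.78
ee_pos: [0.5611, -0.342, 0.145]
eef_rot: [[-0.809, -0.004, 0.588], [-0.588, 0.003, -0.809], [0.002, -1.0, -0.004]]
wrist_force: [-15.8, 6.1, 32.9]
grip_width: 0.0337
```

```bash
python3 - <<'E'
from h import *
snap('scene','scene23');crop('scene23',130,180,190,260,'s23',7)
s=sense();print(s['ee_pos'],s['wrist_force'],s['grip_width'],s['torque'])
E
```

```text
[ 0.56113078 -0.34201015  0.14497804] [-16.89880988   4.93992026  31.93211313] 0.03346318169997561 [2.76248382 3.97914523 0.7136924 ]
```

View pics/s23.png

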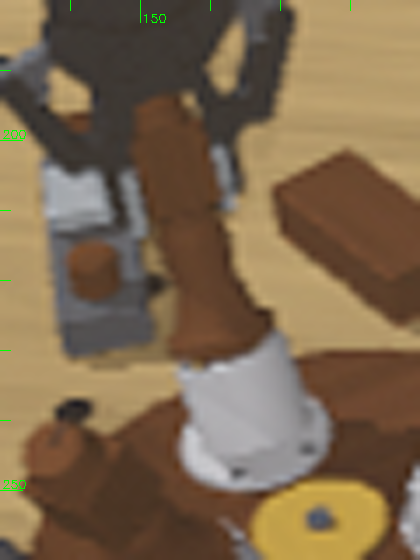

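Emit:
{"name": "apply_moves", "arguments": {"moves": [[20, -2, 0, 2, -4], [20, -3, 1, 2, -8], [20, -4, 2, 2, -12], [20, -5, 3, 2, -16], [20, -6, 4, 2, -20], [20, -6, 4, 2, -20]]}}

```text
time_s: 22.33
ee_pos: [0.5553, -0.3314, 0.145]
eef_rot: [[-0.961, -0.007, 0.277], [-0.277, 0.014, -0.961], [0.003, -1.0, -0.016]]
wrist_force: [-15.8, 15.9, 32.0]
grip_width: 0.0335
```

```bash
python3 - <<'E'
from h import *
s=sense();print(s['ee_pos'],s['wrist_force'],s['grip_width'],s['torque'],s['eef_rot'][:,2])
E
```

```text
[ 0.55531686 -0.33135271  0.14500823] [-15.80484883  15.87787676  31.99500776] 0.033502544067451755 [6.32385409 3.86979645 0.77791016] [ 0.27668249 -0.9608351  -0.01557933]
```

Emit:
{"name": "apply_moves", "arguments": {"moves": [[60, -2, 3, 1, 0], [60, -2, 3, 1, 0], [60, -2, 2, 1, 0], [60, -2, -4, 8, 0], [60, -2, -10, 20, 0], [60, -2, -11, 31, 0], [60, -2, -11, 31, 0], [15, -2, -11, 31, 0], [15, -2, -11, 31, 0], [15, -2, -11, 31, 0], [15, -2, -11, 31, 0], [15, -2, -11, 31, 0]]}}

```text
time_s: 23.33
ee_pos: [0.5561, -0.3479, 0.1745]
eef_rot: [[-0.961, -0.001, 0.276], [-0.276, 0.0, -0.961], [0.0, -1.0, -0.0]]
wrist_force: [-1.5, 0.2, 5.1]
grip_width: 0.0311
```

```bash
python3 - <<'E'
from h import *
snap('scene','scene24');crop('scene24',130,180,190,260,'s24',7)
s=sense();print(s['ee_pos'],s['wrist_force'],s['grip_width'],s['torque'])
E
```

```text
[ 0.55607553 -0.34787547  0.17448834] [-2.14209319  0.2858218   4.31573248] 0.03143930604500041 [0.20282631 0.38061918 0.07990719]
```

View pics/s24.png

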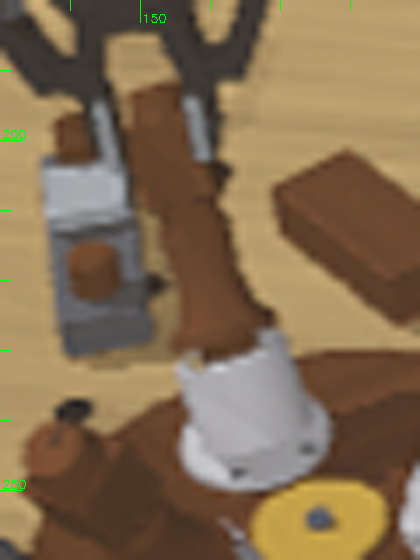

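Emit:
{"name": "apply_moves", "arguments": {"moves": [[60, 0, 0, 0, 0], [60, 0, 0, 0, 0], [60, 0, 0, -4, 0], [60, 1, 1, -9, 0], [60, 1, 1, -9, 0], [15, 1, 1, -9, 0], [15, 1, 1, -9, 0], [15, 1, 1, -9, 0], [15, 1, 1, -9, 0], [15, 1, 1, -9, 0]]}}

```text
time_s: 24.22
ee_pos: [0.557, -0.3464, 0.1655]
eef_rot: [[-0.961, -0.001, 0.276], [-0.276, 0.001, -0.961], [0.0, -1.0, -0.001]]
wrist_force: [-3.3, 4.2, 4.9]
grip_width: 0.0338
```

```bash
python3 - <<'E'
from h import *
snap('scene','scene25');crop('scene25',130,180,190,260,'s25',7)
s=sense();print(s['ee_pos'],s['wrist_force'],s['grip_width'],s['torque'])
E
```

```text
[ 0.55708462 -0.34633493  0.16553826] [-2.75434541  2.56547672  5.37924071] 0.033947338050185 [1.17668633 0.74579697 0.10605956]
```

View pics/s25.png

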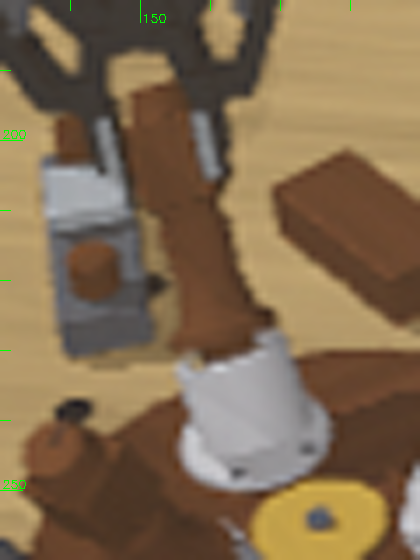

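Emit:
{"name": "apply_moves", "arguments": {"moves": [[15, 0, 0, -1, -4], [15, 0, 0, -1, -8], [15, -1, 1, -2, -12], [15, -1, 1, -2, -16], [15, -1, 1, -2, -20], [15, -1, 1, -2, -20]]}}

```text
time_s: 24.77
ee_pos: [0.5559, -0.3455, 0.1668]
eef_rot: [[-0.998, -0.0, -0.07], [0.07, 0.003, -0.998], [0.001, -1.0, -0.003]]
wrist_force: [-8.8, 7.2, 30.0]
grip_width: 0.034
```

```bash
python3 - <<'E'
from h import *
snap('scene','scene26');crop('scene26',130,180,190,260,'s26',7)
s=sense();print(s['ee_pos'],s['wrist_force'],s['grip_width'],s['torque'],s['eef_rot'][:,2])
E
```

```text
[ 0.55614847 -0.3454741   0.16688276] [-8.16296929  7.16057626 29.84717242] 0.03414628518622871 [3.6040044  2.31982959 1.28540865] [-0.06792142 -0.99768736 -0.00257331]
```

View pics/s26.png

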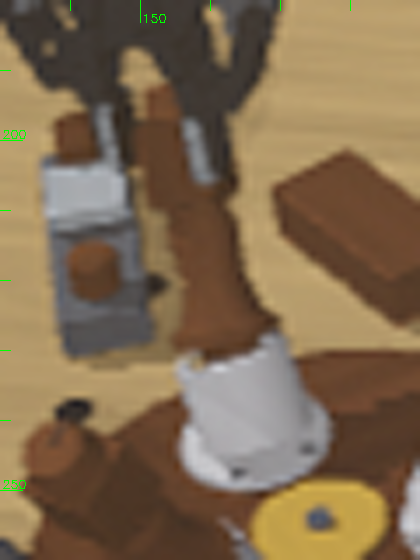

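Emit:
{"name": "apply_moves", "arguments": {"moves": [[60, 0, 0, 2, 0], [60, 0, 0, 2, 0], [60, 0, 0, 4, 0], [60, 0, 0, 20, 0], [60, 0, 0, 55, 4], [60, 0, 30, 90, 11], [60, 0, 250, 90, 18], [60, 0, 250, 90, 25], [60, 0, 250, 90, 32], [60, 0, 250, 90, 39], [60, 0, 250, 90, 46], [60, 0, 250, 90, 53], [60, 0, 250, 90, 60]]}}

```text
time_s: 25.9
ee_pos: [0.5572, -0.0902, 0.2538]
eef_rot: [[-0.548, 0.0, 0.836], [-0.836, 0.002, -0.548], [-0.002, -1.0, -0.001]]
wrist_force: [-0.1, -0.7, -0.1]
grip_width: 0.06
```

```bash
python3 - <<'E'
from h import *
snap('scene','scene27');snap('top','top27');crop('scene27',130,180,190,260,'s27',7);crop('top27',375,195,425,245,'t27',12)
im=cv2.imread('pics/t27.png').astype(float);cv2.imwrite('pics/t27.png',np.clip(im*2,0,255).astype(np.uint8))
s=sense();print(s['ee_pos'])
E
```

```text
[ 0.55675063 -0.0952869   0.25430888]
```

View pics/s27.png

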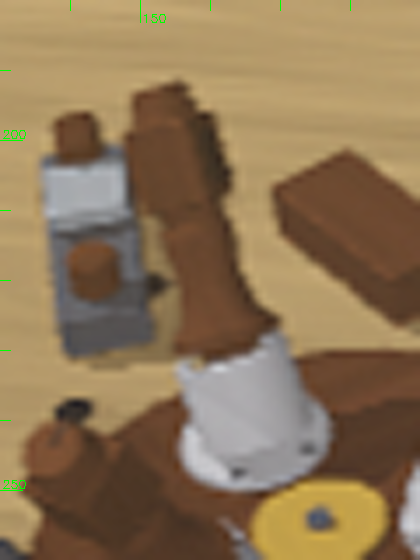

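View pics/t27.png

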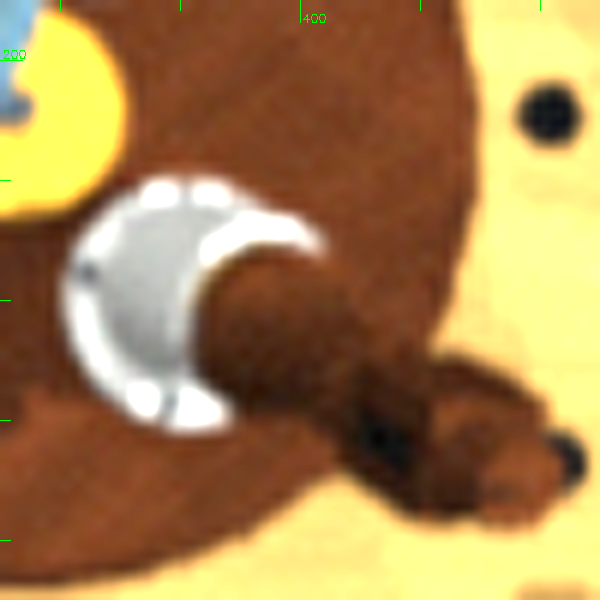

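```bash
cat >> h.py <<'E'
M=np.array([.5895,-.3185,.074])
def frame(az=-138.,tilt=26.):
    o=np.array([np.cos(np.radians(az)),np.sin(np.radians(az)),0]);z=np.array([0,0,1.]);t=np.radians(tilt)
    a=np.cos(t)*z+np.sin(t)*o; px=-(np.cos(t)*o-np.sin(t)*z); return px,np.cross(a,px),a
E
python3 - <<'E'
from h import *
t=L('top27');s=L('scene27')
px,py,a=frame()
print('foot pred',[ (h,proj(t,M+a*(.122+h)).round(1).tolist(),proj(s,M+a*(.122+h)).round(1).tolist()) for h in(0,.003,.006,.010)])
f=(375+520/12-.5,195+475/12-.5);fs=(130+160/7-.5,180+95/7-.5)
print('obs',f,fs,tri((t,*f),(s,*fs)))
for m in range(90,-1,-10):
    X=M+a*(.086+.004)+.017*(np.cos(np.radians(m))*px+np.sin(np.radians(m))*py);print(m,proj(t,X).round(1),proj(s,X).round(1))
print('obs',375+385/12-.5,195+435/12-.5)
E
```

```text
foot pred [(0, [[417.7, 228.4]], [[149.7, 194.3]]), (0.003, [[418.3, 228.7]], [[149.4, 193.4]]), (0.006, [[418.8, 228.9]], [[149.1, 192.5]]), (0.01, [[419.6, 229.2]], [[148.7, 191.3]])]
obs (417.8333333333333, 234.08333333333334) (152.35714285714286, 193.07142857142858) (array([ 0.53310899, -0.35469095,  0.17723522]), [array([-0.5,  0.1]), array([-0.5, -0.1])])
90 [[407.7 229.8]] [[158. 202.]]
80 [[407.3 229. ]] [[158.2 202.1]]
70 [[407.  228.2]] [[158.2 202.3]]
60 [[406.9 227.2]] [[158.1 202.5]]
50 [[406.9 226.3]] [[157.8 202.7]]
40 [[407.1 225.4]] [[157.3 203. ]]
30 [[407.4 224.4]] [[156.7 203.3]]
20 [[407.9 223.6]] [[156.  203.6]]
10 [[408.4 222.8]] [[155.2 203.9]]
0 [[409.1 222.1]] [[154.4 204.2]]
obs 406.5833333333333 230.75
```

Emit:
{"name": "apply_moves", "arguments": {"moves": [[80, -5, -251, 0, 28], [80, -5, -251, 0, 28], [80, -5, -251, 0, 28], [80, -5, -251, 0, 28], [80, -5, -251, 0, 28], [80, -5, -251, 0, 28], [80, -5, -251, -20, 28], [80, -5, -251, -50, 28], [80, -5, -251, -75, 28], [80, -5, -251, -88, 28], [80, -5, -251, -88, 28]]}}

```text
time_s: 26.92
ee_pos: [0.5492, -0.3468, 0.1625]
eef_rot: [[-0.109, -0.005, 0.994], [-0.994, 0.002, -0.109], [-0.001, -1.0, -0.005]]
wrist_force: [-0.0, 0.2, -0.1]
grip_width: 0.0799
```

```bash
python3 - <<'E'
from h import *
snap('scene','scene28');crop('scene28',130,180,190,260,'s28',7)
s=sense();print(s['ee_pos'],s['wrist_force'],s['grip_width'],s['torque'],s['eef_rot'][:,2],s['joint_positions'])
E
```

```text
[ 0.55035272 -0.34743121  0.16464655] [-0.58122078 -0.04631379  0.53975854] 0.07994004457500956 [ 0.01250163  0.00095091 -0.02253208] [ 0.99415309 -0.10795493 -0.00231708] [  5.37669441  40.4576322   34.61900814  93.1677915  -26.67159651
  54.97805167  43.01821643]
```

View pics/s28.png

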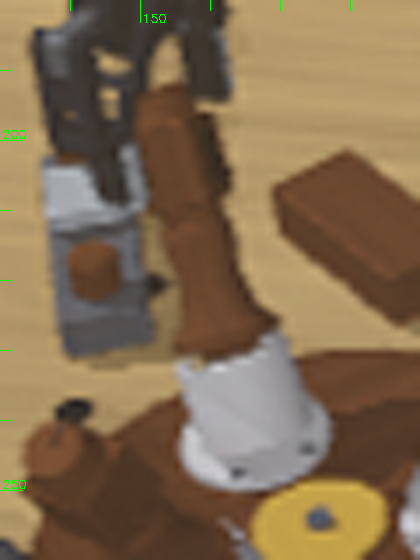

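```bash
python3 - <<'E'
from h import *
s=L('scene28');t=L('top27')
print(proj(s,[[.5503,-.3474,.1646],[.5503,-.3474,.1546],[.59,-.352,.15]]))
print(tri((s,130+183/7-.5,180+155/7-.5),(t,375+425/12-.5,195+445/12-.5)))
E
```

```text
[[152.78540298 199.44634815]
 [153.32860043 201.9927767 ]
 [147.65916637 210.38701516]]
(array([ 0.54418989, -0.34103501,  0.15196442]), [array([0.4, 0.1]), array([ 0.4, -0.1])])
```

Emit:
{"name": "apply_moves", "arguments": {"moves": [[80, -4, 4, 0, 0], [15, -4, 4, 0, 0], [15, -4, 4, 0, 0], [15, -4, 4, 0, 0], [15, -4, 4, 0, 0], [15, -4, 4, 0, 0], [15, -4, 4, 0, 0], [15, -4, 4, 0, 0]]}}

```text
time_s: 27.63
ee_pos: [0.5485, -0.3444, 0.1673]
eef_rot: [[-0.106, 0.004, 0.994], [-0.994, -0.003, -0.106], [0.002, -1.0, 0.004]]
wrist_force: [-1.2, -0.6, 6.8]
grip_width: 0.038
```

```bash
python3 - <<'E'
from h import *
snap('scene','scene29');crop('scene29',130,180,190,260,'s29',7)
s=sense();print(s['ee_pos'],s['wrist_force'],s['grip_width'],s['torque'],s['eef_rot'][:,2],s['joint_positions'])
E
```

```text
[ 0.54854041 -0.34442454  0.16736957] [0.37444141 0.12196994 6.76959402] 0.038324750365213336 [-0.25793638 -0.09311574 -0.08043787] [ 0.99439976 -0.10561126  0.00392089] [  4.97947023  39.78330681  34.72393542  93.9423883  -26.58723424
  54.4693778   43.07130859]
```

View pics/s29.png

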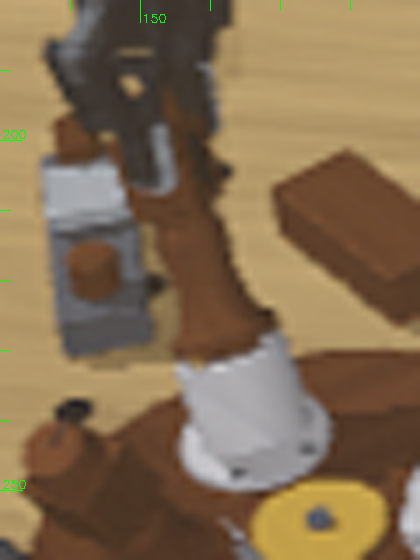

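Emit:
{"name": "apply_moves", "arguments": {"moves": [[15, 2, -1, -1, -3], [15, 4, -1, -2, -7], [15, 6, -2, -3, -11], [15, 7, -2, -4, -15], [15, 8, -3, -5, -20], [15, 8, -3, -5, -20]]}}

```text
time_s: 28.18
ee_pos: [0.5579, -0.3485, 0.1663]
eef_rot: [[-0.442, 0.007, 0.897], [-0.897, -0.004, -0.442], [0.0, -1.0, 0.008]]
wrist_force: [-5.2, 4.2, 31.3]
grip_width: 0.0356
```

```bash
python3 - <<'E'
from h import *
snap('scene','scene30');crop('scene30',130,180,190,260,'s30',7)
s=sense();print(s['ee_pos'],s['wrist_force'],s['grip_width'],s['torque'],s['eef_rot'][:,2])
E
```

```text
[ 0.55790877 -0.34843007  0.16632176] [-3.83957128  3.99868225 31.23610761] 0.03584396687213054 [ 0.83557417  0.91111512 -0.19932249] [ 0.89799445 -0.43992746  0.00835497]
```

View pics/s30.png

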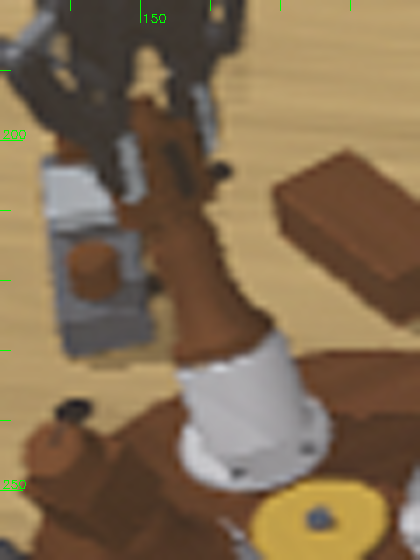

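Emit:
{"name": "apply_moves", "arguments": {"moves": [[15, 0, 0, 2, -4], [15, 0, 0, 2, -8], [15, 0, 0, 2, -12], [15, 0, 0, 2, -16], [15, 0, 0, 2, -16]]}}

```text
time_s: 28.65
ee_pos: [0.5587, -0.3441, 0.1658]
eef_rot: [[-0.67, 0.006, 0.743], [-0.743, 0.002, -0.67], [-0.006, -1.0, 0.003]]
wrist_force: [0.5, 8.0, 20.5]
grip_width: 0.0347
```

```bash
python3 - <<'E'
from h import *
snap('scene','scene31');crop('scene31',130,180,190,260,'s31',7)
s=sense();print(s['ee_pos'],s['wrist_force'],s['grip_width'],s['torque'],s['eef_rot'][:,2])
E
```

```text
[ 0.55872283 -0.34410368  0.16576558] [-0.91969018  7.27223218 19.91752419] 0.03504150639606529 [2.1274971  0.0500701  0.06874521] [ 0.74417547 -0.66797823  0.0028205 ]
```

View pics/s31.png

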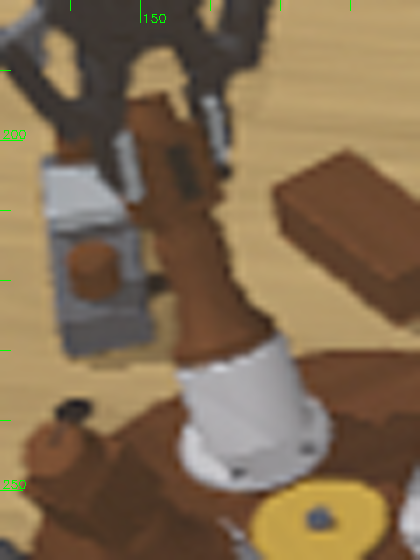

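Emit:
{"name": "apply_moves", "arguments": {"moves": [[60, 1, 1, 3, 0], [60, 2, 1, 3, 0], [60, 3, 1, 0, 0], [60, 5, 2, -5, 0], [60, 7, 3, -11, 0], [60, 7, 3, -11, 0]]}}

```text
time_s: 29.2
ee_pos: [0.562, -0.3418, 0.1491]
eef_rot: [[-0.669, -0.002, 0.743], [-0.743, 0.002, -0.669], [0.0, -1.0, -0.003]]
wrist_force: [-0.0, -0.2, 0.4]
grip_width: 0.0599
```

```bash
python3 - <<'E'
from h import *
snap('scene','scene32');crop('scene32',130,180,190,260,'s32',7)
s=sense();print(s['ee_pos'],s['wrist_force'],s['grip_width'],s['torque'],s['eef_rot'][:,2])
E
```

```text
[ 0.56192443 -0.34217244  0.14977051] [ 0.23793316 -0.60635782 -0.39913323] 0.06002564810811616 [-0.01447677 -0.03753729 -0.00921484] [ 0.74319027 -0.66907609 -0.00232467]
```

View pics/s32.png

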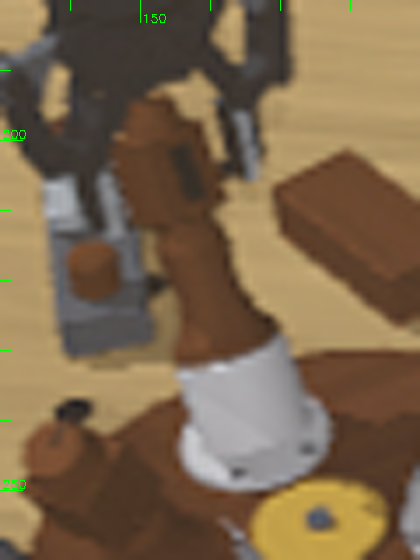

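Emit:
{"name": "apply_moves", "arguments": {"moves": [[20, 0, 0, 0, 0], [20, 0, 0, 0, 0], [20, 0, 0, 0, 0], [20, 0, 0, 0, 0], [20, 0, 0, 0, 0], [20, 0, 0, 0, 0]]}}

```text
time_s: 29.75
ee_pos: [0.5629, -0.3434, 0.1523]
eef_rot: [[-0.669, 0.002, 0.743], [-0.743, -0.001, -0.669], [-0.0, -1.0, 0.002]]
wrist_force: [-0.8, 1.0, 5.5]
grip_width: 0.0359
```

```bash
python3 - <<'E'
from h import *
snap('scene','scene33');crop('scene33',130,180,190,260,'s33',7)
s=sense();print(s['ee_pos'],s['wrist_force'],s['grip_width'],s['torque'],s['eef_rot'][:,2])
E
```

```text
[ 0.56291978 -0.3434278   0.15232774] [-1.08606972  0.71320279  4.69284065] 0.035673690684040915 [ 0.040194   -0.13572611  0.08648495] [ 0.74299437 -0.66929493  0.00191735]
```

View pics/s33.png

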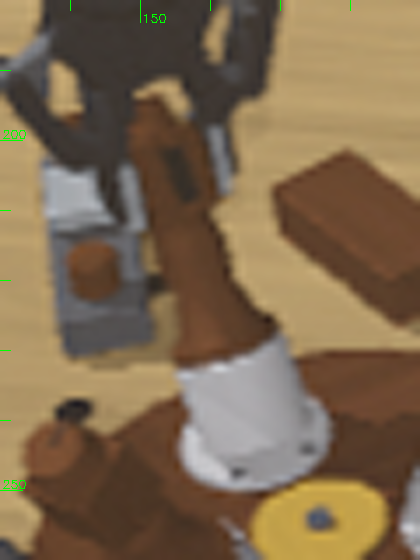

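Emit:
{"name": "apply_moves", "arguments": {"moves": [[20, 0, 0, -1, -2], [20, 0, 0, -1, -4], [20, 0, 0, -1, -6], [20, 0, 0, -1, -6]]}}

```text
time_s: 30.13
ee_pos: [0.563, -0.3425, 0.1522]
eef_rot: [[-0.744, 0.001, 0.668], [-0.668, 0.001, -0.744], [-0.002, -1.0, 0.0]]
wrist_force: [-2.6, 5.4, 13.8]
grip_width: 0.0351
```

```bash
python3 - <<'E'
from h import *
snap('scene','scene34');crop('scene34',130,180,190,260,'s34',7)
s=sense();print(s['ee_pos'],s['wrist_force'],s['grip_width'],s['torque'],s['eef_rot'][:,2],np.degrees(np.arctan2(s['eef_rot'][1,2],s['eef_rot'][0,2])))
E
```

```text
[ 0.56303033 -0.34247039  0.15215846] [-3.09891246  5.80345665 13.59741585] 0.03470777022825197 [0.91797495 0.62472182 0.07850051] [ 6.69133156e-01 -7.43142473e-01  2.92732142e-04] -47.99980125015149
```

View pics/s34.png

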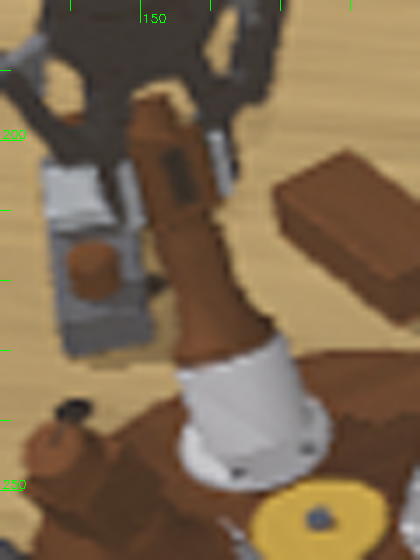

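Emit:
{"name": "apply_moves", "arguments": {"moves": [[20, 0, 0, -1, -2], [20, 0, 0, -1, -4], [20, 0, 0, -1, -4]]}}

```text
time_s: 30.43
ee_pos: [0.5634, -0.3419, 0.1519]
eef_rot: [[-0.787, 0.002, 0.616], [-0.616, 0.002, -0.787], [-0.003, -1.0, -0.001]]
wrist_force: [-3.5, 7.3, 20.5]
grip_width: 0.035
```

```bash
python3 - <<'E'
from h import *
s=sense();print(s['ee_pos'],s['wrist_force'],s['grip_width'],s['torque'],np.degrees(np.arctan2(s['eef_rot'][1,2],s['eef_rot'][0,2])))
E
```

```text
[ 0.56335233 -0.34189235  0.15188558] [-3.51741288  7.2696195  20.48921244] 0.034997883316963206 [1.76122176 0.99781339 0.5661262 ] -51.943582230220755
```

Emit:
{"name": "apply_moves", "arguments": {"moves": [[60, 0, 0, 1, 0], [60, 0, 0, 1, 0], [60, 0, 0, 2, 0], [60, 0, 0, 20, 0], [60, 0, 0, 55, 0], [60, 0, 30, 95, 0], [60, 0, 250, 95, 0], [60, 0, 250, 95, 0], [60, 0, 250, 95, 0], [60, 0, 250, 95, 0], [60, 0, 250, 95, 0], [60, 0, 250, 95, 0], [60, 0, 250, 95, 0]]}}

```text
time_s: 31.52
ee_pos: [0.5628, -0.0868, 0.2434]
eef_rot: [[-0.783, -0.001, 0.622], [-0.622, 0.003, -0.783], [-0.001, -1.0, -0.003]]
wrist_force: [-0.2, -0.5, 0.5]
grip_width: 0.0607
```

```bash
python3 - <<'E'
from h import *
snap('scene','scene35');snap('top','top35');crop('scene35',105,180,185,260,'s35',7);crop('top35',340,150,430,245,'t35',6)
im=cv2.imread('pics/t35.png').astype(float);cv2.imwrite('pics/t35.png',np.clip(im*1.8,0,255).astype(np.uint8))
s=sense();print(s['ee_pos'])
E
```

```text
[ 0.56222601 -0.09261758  0.24413005]
```

View pics/s35.png

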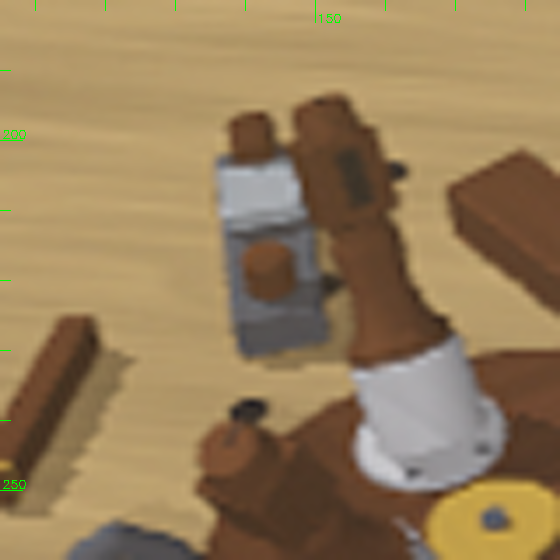

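View pics/t35.png

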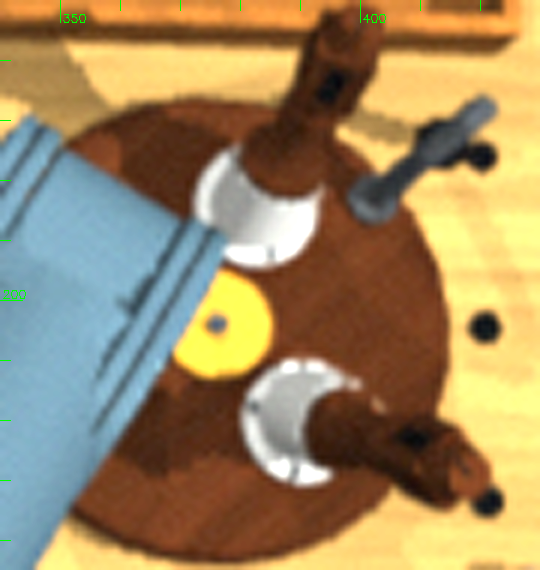

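```bash
python3 - <<'E'
from h import *
def z(fn,x0,y0,x1,y1,out,s,g):
    im=cv2.imread(f'pics/{fn}.png')[y0:y1,x0:x1].astype(float)
    im=np.clip(im*g,0,255).astype(np.uint8)
    im=cv2.resize(im,None,fx=s,fy=s,interpolation=cv2.INTER_CUBIC)
    for x in range(x0,x1): cv2.line(im,((x-x0)*s+s//2,0),((x-x0)*s+s//2,6 if x%10 else 18),(0,255,0))
    for y in range(y0,y1): cv2.line(im,(0,(y-y0)*s+s//2),(6 if y%10 else 18,(y-y0)*s+s//2),(0,255,0))
    return im
a=z('top35',395,210,425,240,'',13,2.5);b=z('scene35',140,190,170,235,'',13,1.6)
h=max(a.shape[0],b.shape[0]);o=np.zeros((h,a.shape[1]+b.shape[1]+10,3),np.uint8);o[:a.shape[0],:a.shape[1]]=a;o[:b.shape[0],a.shape[1]+10:]=b
cv2.imwrite('pics/z35.png',o)
E
```

View pics/z35.png

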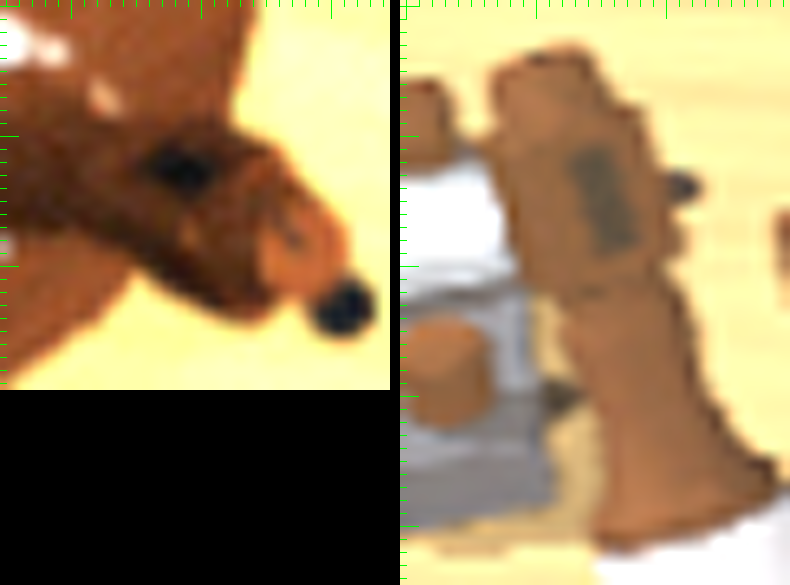

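```bash
python3 - <<'E'
from h import *
t=L('top35');s=L('scene35');px,py,a=frame()
sx=lambda u,v:(140+(u-400)/13-.5,190+v/13-.5)
tx=lambda u,v:(395+u/13-.5,210+v/13-.5)
print('obs mort s',sx(602,200),'t',tx(185,172))
print('scene edges: L',sx(503,200),'R',sx(665,215))
print('foot t',tx(302,245),'s',sx(548,65))
for h in (0,):
  print('foot',proj(t,M+a*(.122+h)),proj(s,M+a*(.122+h)))
  for m in (-20,-10,-5,0,5,10,20):
    r=np.radians(m);ux=np.cos(r)*px+np.sin(r)*py;uy=np.cross(a,ux)
    C=M+a*(.086+h); mt=proj(t,C+.017*ux)[0];ms=proj(s,C+.017*ux)[0]
    E=proj(s,[C+.017*(i*ux+j*uy) for i in(1,-1) for j in(1,-1)])
    # perpendicular extents rel mortise: project along image normal to axis
    ax=proj(s,[C-a*.02,C+a*.02]);d=ax[1]-ax[0];d/=np.linalg.norm(d);n=np.array([-d[1],d[0]])
    if n[0]<0:n=-n
    e=E@n; q=(ms@n-e.min())/(e.max()-e.min())
    print(m,mt.round(1),ms.round(1),'ratio from left %.2f'%q,'width %.1f'%(e.max()-e.min()))
o=np.array([sx(503,200),sx(602,200),sx(665,200)]);print('obs ratio',(602-503)/(660-503))
E
```

```text
obs mort s (155.03846153846155, 204.8846153846154) t (408.7307692307692, 222.73076923076923)
scene edges: L (147.42307692307693, 204.8846153846154) R (159.8846153846154, 206.03846153846155)
foot t (417.7307692307692, 228.34615384615384) s (150.8846153846154, 194.5)
foot [[417.70194078 228.44409409]] [[149.71355918 194.27280896]]
-20 [409.9 220.9] [152.9 206. ] ratio from left 0.45 width 12.4
-10 [409.1 221.3] [153.9 205.7] ratio from left 0.52 width 11.5
-5 [408.7 221.5] [154.3 205.6] ratio from left 0.55 width 12.3
0 [408.4 221.8] [154.8 205.4] ratio from left 0.59 width 13.1
5 [408.  222.2] [155.2 205.2] ratio from left 0.62 width 13.8
10 [407.7 222.5] [155.6 205.1] ratio from left 0.65 width 14.4
20 [407.1 223.3] [156.4 204.8] ratio from left 0.70 width 15.2
obs ratio 0.6305732484076433
```

Emit:
{"name": "apply_moves", "arguments": {"moves": [[65, 1, -249, 0, 4], [65, 1, -249, 0, 4], [65, 1, -249, 0, 4], [65, 1, -249, 0, 4], [65, 1, -249, 0, 4], [65, 1, -249, 0, 4], [65, 1, -249, -20, 4], [65, 1, -249, -50, 4], [65, 1, -249, -78, 4], [65, 1, -249, -92, 4], [65, 1, -249, -92, 4], [20, 1, -249, -92, 4], [20, 1, -249, -92, 4], [20, 1, -249, -92, 4], [20, 1, -249, -92, 4], [20, 1, -249, -92, 4], [20, 1, -249, -92, 4]]}}

```text
time_s: 33.03
ee_pos: [0.5633, -0.3425, 0.1545]
eef_rot: [[-0.743, 0.001, 0.669], [-0.669, -0.001, -0.743], [-0.0, -1.0, 0.001]]
wrist_force: [-3.6, 2.8, 6.6]
grip_width: 0.0337
```

```bash
python3 - <<'E'
from h import *
s=sense();print(s['ee_pos'],s['wrist_force'],s['grip_width'],s['torque'],np.degrees(np.arctan2(s['eef_rot'][1,2],s['eef_rot'][0,2])))
E
```

```text
[ 0.56327317 -0.34251256  0.15454138] [-3.56381073  2.79111737  6.63907059] 0.03374129144312011 [0.10348112 0.7217562  0.20686689] -47.9879061445109
```

Emit:
{"name": "apply_moves", "arguments": {"moves": [[65, 0, 0, 0, 0], [65, 0, 0, 0, 0], [65, 0, 0, 1, 0], [65, 0, 0, 15, 0], [65, 0, 0, 50, 0], [65, 0, 0, 90, 0], [65, 0, 40, 110, 0], [65, 0, 250, 110, 0], [65, 0, 250, 110, 0], [65, 0, 250, 110, 0], [65, 0, 250, 110, 0], [65, 0, 250, 110, 0], [65, 0, 250, 110, 0], [65, 0, 250, 110, 0], [65, 0, 250, 110, 0]]}}

```text
time_s: 34.28
ee_pos: [0.5636, -0.0924, 0.2633]
eef_rot: [[-0.743, 0.001, 0.669], [-0.669, -0.001, -0.743], [-0.001, -1.0, 0.001]]
wrist_force: [-0.0, -1.6, 0.4]
grip_width: 0.0647
```

```bash
python3 - <<'E'
from h import *
snap('scene','scene36');snap('top','top36');crop('scene36',140,185,180,245,'s36',10)
t=L('top36').copy() if 0 else None
s=sense();print(s['ee_pos'],s['wrist_force'],s['time_s'])
E
```

```text
[ 0.56322417 -0.09422221  0.26306751] [-0.23282321  0.18668346  0.23789964] 34.3833
```

View pics/s36.png

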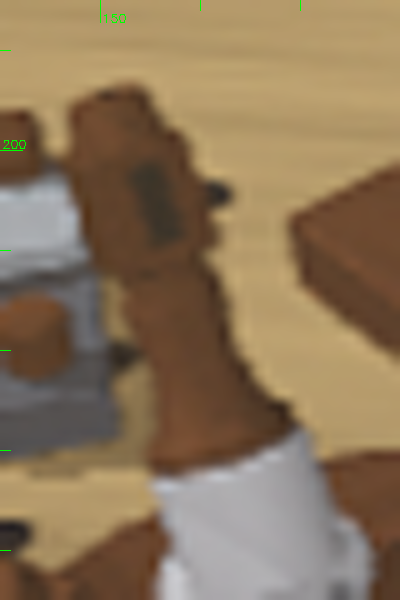

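View pics/scene36.png

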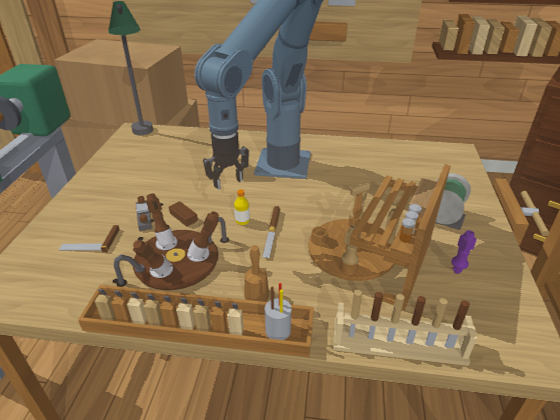

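View pics/top36.png

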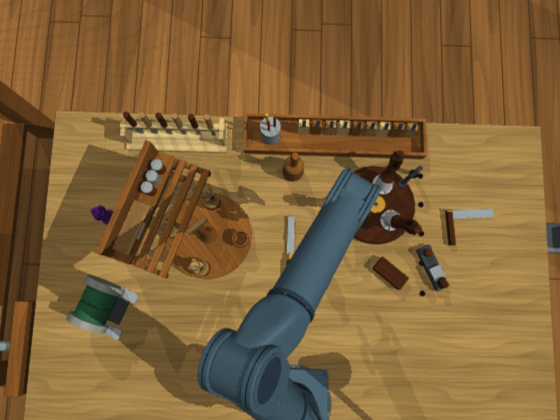

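```bash
python3 -c "
from h import *
print(close_job())"
```

```text
the job is handed in; nothing more can be done
None
```

The walnut leg is screwed into the empty socket with its shoulder down and its mortise facing the middle of the stool. I let go, moved the hand clear and handed the job in at about 34.4 s of the 72 s.

**What I did:**
- I turned the rack about 136° by its handle and lifted the walnut leg out by its pommel.
- I tipped the leg to the socket's slant, entered it about 85° anticlockwise of home, and screwed it in over several regrips.

**What went wrong on the way:** My first attempt to turn the leg by its foot slipped. The leg tipped to about 48° in the socket mouth, so I regripped it, stood it up and seated it again before turning.

**Last checks:**
- **Depth:** in the top view the foot end is within about 0.2 pixel of where it should be when home. In the scene view the shoulder sits on the socket.
- **Binding:** resistance rose to about 0.6 N m at the end of the turn, when the hand had gone about 4° past the target yaw.
- **Mortise angle:** a final regrip at the home angle closed flush on the flats at 33.7 mm. The camera estimates ranged from about -10° to +10° around home, so I know the angle only to within several degrees.
- **Everything else:** by eye, the last pictures show the bystanders unmoved. The ash legs I can make out are still standing in the rack; the shelf and the arm partly hide that view.
- **Forces:** the highest wrist force I read was about 45 N, at the end of a move. I did not check joint speeds, but the moves run at 70% of the limit or less.

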